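# Load and start the drinks chill bed

## Robot

A 6-joint arm with a two-finger parallel gripper is mounted at the origin on a cart in front of the work surface, level with it; the furniture and walls round the work are solid. World frame = base frame: x ahead of the robot, y to its left, z up, the work surface at z = 0. Lengths are in m, angles in degrees, forces in N, time in s.
With the tool pointing down it reaches from about 0.375 to 0.925 m from the base axis. Payload 5.7 kg.
Tool frame: the origin (TCP) lies at the very end of the fingers, on their centre line; the grasp point (between the pads) lies 19 mm behind it; z points along the fingers, y is the line along which they close (so a half turn about z gives the same grasp; the last joint's range is limited). The gripper opens to 88 mm and grips with 3 to 60 N. Pads are 20 mm wide; open, the fingers measure 115 mm over their backs; the gripper's body (75 mm by 178 mm) begins 61 mm behind the grasp point.
Start: joints at [70.353, 20.558, 86.54, -0, 72.909, -6.595], TCP at [0.135, 0.584, 0.223] pointing down, gripper open.
Joint ranges: [-170.27, 170.27], [-57.76, 135], [12.27, 136.19], [-55.21, 235.2], [11.17, 155.16], [-170.74, 170.74]. Speed limits (degrees/s): [136.94, 136.94, 180, 180, 180, 180].

## Interface

Orientations are given as a 3x3 rotation matrix whose columns are the frame's x, y, z axes.
In Python, from cell import arm gives the robot as it stands.
- The arm moves only by the shell command python3 -m jog 'ROWS' [OPENING] [FORCE]. ROWS is JSON, a list of rows, each a list of 6 numbers: the shift along the tool's x, y, z in cm, then the turn, a rotation vector about the tool's x, y, z in rad. In form: [[x, y, z, ax, ay, az], ...]. A call has 1 to 5 rows; each row shifts and turns the commanded pose from where the row before left it, along the tool's axes as they then stand; what a row does not reach is not made up. A row lasts 1/8 s, in which the tool goes at most 62.5 mm and 10.7 degrees, less where a joint would pass 70% of its speed; a pose out of reach is approached as far as the arm can. A call is refused whole if a number of a shift passes 6.25 or a number of a turn 0.188, either way. A call with a gripper value outside its range is refused whole. OPENING is the finger opening in cm, from 0 to 8.78, set as the call begins (- or left out, the last holds). The fingers move at their own pace and stop on an object; FORCE is the grip in N (left out, the last holds). Time passes only in rows, so rows that do not move let the fingers close. It gives the time, the measured TCP pose, the force, the opening and the grip force at its end, in the units of the state.
- arm.state(): the state, without advancing time (a new reading comes with each control period).
- arm.grab_frame(name): name is "scene" or "side" or "wrist"; returns the picture (420x560x3 uint8, blue, green, red); there is no depth.
- arm.calibration(name): a dict with "fx", "fy", "cx", "cy" (pixels), "dist" ([k1, k2, p1, p2, k3] as OpenCV has them; the pictures are not rectified), "R" (3x3) and "t" (3): a world point X has camera coordinates R X + t. Camera axes: x right, y down, z forward; pixel columns grow to the right and rows downward; lengths in m; the calibration is good to about 2 mm. A picture is of the moment at which its call begins: read the wrist's pose just before it. calibration takes no time and is no camera call; for the wrist camera it gives the pose at the moment of the call.
- arm.hand_in(): hands the job in; it is judged then, once.
Trained networks look in the newest picture that a camera, given by its name, has taken for a name from the list of things; names that differ only in an ending like _2 or _b are one class to them, and where a whole thing is asked for, a point or a joint stands for the part that bears it (a point fixed in the world has none). Each returns a list of dicts, best first, with "score" (0 to 1); they miss things now and then, are a little off and sometimes report something else, mostly with a low value. They report only what shows in the picture. A call takes as long as a camera call.
- arm.outline_of(camera, thing): "pixels" (420x560 bool, what is visible of it) and "rect" ([centre column, centre row, width, height] in pixels, round what is visible of it).
The state is a dict: "t": time; "joint_positions": joint angles; "dq": joint speeds; "tau": joint torques, N m; "eef_pos": TCP position; "ee_rot": TCP orientation; "force": force on the tool from outside, world axes, zero at the start; "torque": the same for the moment, N m; "width": finger opening in m; "finger_force": force on a finger pad.
Only numpy, scipy, OpenCV 4.12 (cv2) and the standard library are available. Lean on these libraries where they do the work, as an engineer would, in place of code of your own. Each camera call takes 0.05 s, during which the arm holds its last target. There are 200 camera calls.

## Task

Clear the chill bed by putting the things that stand in its lanes (lemon, soup packet, tea carton, whichever are there) into the wooden tray, then roll every drinks can along its lane, gently and without gripping or lifting it, until it lies still, straight and centred on its lane's orange strip. Only when all that is done, start the bed by pressing the white, the blue and the green key fully down in that order, one at a time. At the end every can must be on its strip and the cleared things in the tray; leave the spice jar, yoghurt tub and mug alone.

Things in the scene. Friction and masses are not known exactly. Their poses are not given: they have to be found in the camera images.
- bed: chill bed: fixed slab 570 mm wide (y), x from -165 to +100 mm in its frame, flat upper face 12 mm above the worktop; origin on the worktop. Three padded grey lanes along x, centred at y = +185, 0, -185 mm, 180 mm wide, parted by ribs 10 mm above the face; end stops 8 mm thick, 24 mm above it. The padding is soft: a can rolls with some resistance and, pushed slowly, stops within about a cm of the end of the push
- can_a_mid (a point): centre of the tall yellow-and-turquoise drinks can on the left (+y) lane: 0.3 to 0.5 kg, slippery, 66 mm diameter, 168 mm long, lying on its side across the lane (its z axis, the can's axis, is horizontal); the centre is then 45 mm above the worktop. None if that can is absent (two or three are there)
- can_b_mid (a point): centre of the tall yellow-and-turquoise drinks can on the middle lane: 0.3 to 0.5 kg, slippery, 66 mm diameter, 168 mm long, lying on its side across the lane (its z axis, the can's axis, is horizontal); the centre is then 45 mm above the worktop. None if that can is absent (two or three are there)
- can_c_mid (a point): centre of the tall yellow-and-turquoise drinks can on the right (-y) lane: 0.3 to 0.5 kg, slippery, 66 mm diameter, 168 mm long, lying on its side across the lane (its z axis, the can's axis, is horizontal); the centre is then 45 mm above the worktop. None if that can is absent (two or three are there)
- mark_a (a point): centre of the flat orange strip that marks the cold line of the left (+y) lane; 12 mm by 172 mm, thin and flush with the bed's upper face; x axis along the lane, y axis along the strip (a can that is right lies with its axis along y, its centre straight above this point). The strips sit at different places along their lanes
- mark_b (a point): centre of the flat orange strip that marks the cold line of the middle lane; 12 mm by 172 mm, thin and flush with the bed's upper face; x axis along the lane, y axis along the strip (a can that is right lies with its axis along y, its centre straight above this point). The strips sit at different places along their lanes
- mark_c (a point): centre of the flat orange strip that marks the cold line of the right (-y) lane; 12 mm by 172 mm, thin and flush with the bed's upper face; x axis along the lane, y axis along the strip (a can that is right lies with its axis along y, its centre straight above this point). The strips sit at different places along their lanes
- lemon_mid (a point): centre of a yellow lemon, 79 mm long along its x, 57 mm thick in y and z; None if absent (two of lemon, soup packet, tea carton are there)
- soup_mid (a point): centre of a small red packet with a white band, upright, 29 mm (x) by 52 mm (y) by 71 mm high (z); None if absent
- carton_mid (a point): centre of a small white dotted tea carton, upright, 45 mm (x) by 52 mm (y) by 75 mm high (z); None if absent
- tray: open pale wooden tray, fixed, 110 mm (x) by 170 mm (y) outside, walls 4 mm thick and 24 mm high, floor 4 mm thick; origin under its centre on the worktop; it stands behind the bed, behind its middle or behind its right lane
- key_white (a joint): travel of the white key in m: 0 up, 0.006 fully down; spring-loaded, fully down takes about 4 N, springs back up when let go; counts as pressed beyond 0.0045
- key_white_top (a point): top centre of the round white key (34 mm diameter, in a grey 50 mm collar), about 34 mm above the worktop when up; the three keys stand 52 mm apart in varying order on a black panel 76 by 160 mm behind the bed, beside the tray; pressed straight down
- key_blue (a joint): travel of the blue key in m: 0 up, 0.006 fully down; spring-loaded, fully down takes about 4 N, springs back up when let go; counts as pressed beyond 0.0045
- key_blue_top (a point): top centre of the round blue key (34 mm diameter, in a grey 50 mm collar), about 34 mm above the worktop when up; the three keys stand 52 mm apart in varying order on a black panel 76 by 160 mm behind the bed, beside the tray; pressed straight down
- key_green (a joint): travel of the green key in m: 0 up, 0.006 fully down; spring-loaded, fully down takes about 4 N, springs back up when let go; counts as pressed beyond 0.0045
- key_green_top (a point): top centre of the round green key (34 mm diameter, in a grey 50 mm collar), about 34 mm above the worktop when up; the three keys stand 52 mm apart in varying order on a black panel 76 by 160 mm behind the bed, beside the tray; pressed straight down
- spice_jar_red: bystander: spice jar with red cap, 42 mm diameter, 100 mm high, origin under its centre
- yoghurt: bystander: white yoghurt tub, 72 mm diameter, 71 mm high, origin under its centre
- mug: bystander: white mug with blue stripes, 81 mm by 112 mm with handle, 92 mm high, origin under its centre

How it is judged:
By the outcome, as a careful person would: the job done as asked, in the order asked, and still so for the second after the job is handed in, with the robot touching nothing.
Of can_a, can_b, can_c only 2 to 3 are there at a start; the rules pass over those that are not, and their reading is None.
Of lemon, soup, carton only 2 to 2 are there at a start; the rules pass over those that are not, and their reading is None.
At some moment in a run one of can_a, can_b, can_c may be knocked a few centimetres aside while the robot is not near it.
Once in a run the grip may slacken for a moment while it holds something.
It also fails if it takes over 210 s, if anything falls off the work surface, if the arm or the gripper's body presses on something with over 40 N, if the wrist force passes 120 N, or if a joint passes its speed limit or range.

## Working session

There is one attempt and no reset: what is moved stays moved. The work goes in short steps, Python scripts to look and compute and a shell command to move; the robot and the scene stay as the last step left them, time stands still between calls to the robot, and variables do not carry over. Pictures are saved under pics/ and viewed, at most 16 in all, crops included, and the job is handed in when it is done.

```bash
mkdir -p pics; ls; python3 - <<'E'
from cell import arm
import cv2
for n in ("scene","side"):
    cv2.imwrite(f"pics/{n}0.png",arm.grab_frame(n))
    c=arm.calibration(n);print(n,c)
s=arm.state();print(s)
E
```

```text
pics
scene {'fx': 415.63639663694, 'fy': 415.63639663694, 'cx': 279.81138405786686, 'cy': 215.6772522713036, 'dist': array([-0.04935938,  0.        ,  0.        ,  0.        ,  0.        ]), 'R': array([[ 0.55722845, -0.83035619, -0.0022484 ],
       [-0.53487737, -0.35686723, -0.76586681],
       [ 0.63513987,  0.42796539, -0.64299531]]), 't': array([-0.31340576,  0.40169599,  0.64722272])}
side {'fx': 525.215598726178, 'fy': 525.215598726178, 'cx': 280.43481613405214, 'cy': 206.246850790389, 'dist': array([-0.18881192,  0.        ,  0.        ,  0.        ,  0.        ]), 'R': array([[ 0.55670171, -0.83055614, -0.01611544],
       [-0.47304186, -0.30100215, -0.82802723],
       [ 0.68287232,  0.46858745, -0.56045624]]), 't': array([-0.29928285,  0.35073817,  0.90116105])}
{'t': 0.1, 'joint_positions': array([ 7.03532343e+01,  2.05909524e+01,  8.65925832e+01, -1.82038473e-04,
        7.29099041e+01, -6.59787173e+00]), 'dq': array([ 0.04678006, -0.02715922, -0.13571704,  0.05243226, -0.00908171,
        0.05399264]), 'tau': array([-4.49911395e-04, -5.16353023e+01, -2.71407062e+01,  6.75746240e-02,
        2.73692014e-02, -1.34135288e-05]), 'eef_pos': array([0.13529651, 0.5838993 , 0.22192469]), 'ee_rot': array([[-9.74177907e-01,  2.25781108e-01, -5.45458306e-04],
       [ 2.25781691e-01,  9.74176712e-01, -1.53690988e-03],
       [ 1.84367564e-04, -1.62037815e-03, -9.99998670e-01]]), 'force': array([-0.90084474,  0.49952648, -1.06582436]), 'torque': array([ 0.00799054, -0.0297327 , -0.02545461]), 'finger_force': 0.0, 'width': 0.08782856106388914}
```

View pics/scene0.png

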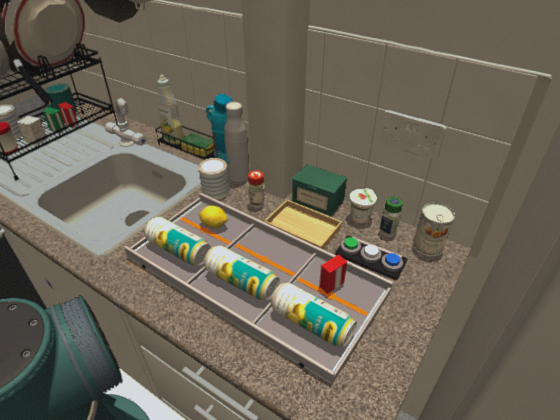

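View pics/side0.png

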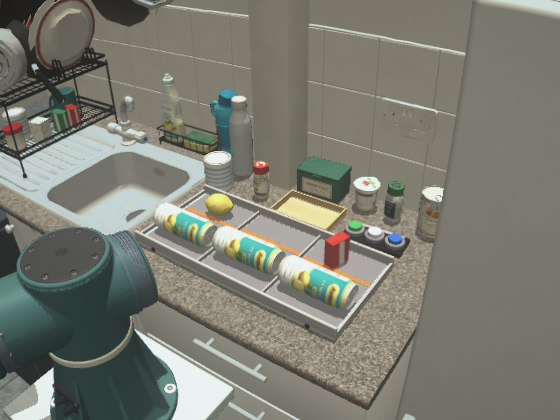

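The scene shows three cans, with centres at scene pixels (176,241), (242,272) and (315,314). The lemon (213,216) is on the left lane and the soup packet (333,275) on the right lane. The tray (303,224) is behind the middle lane. The keys run green, white, blue at (350,244), (371,252), (393,261).

```bash
cat > h.py <<'E'
from cell import arm
import cv2, numpy as np
from scipy.optimize import minimize
def proj(P,c):
    return cv2.projectPoints(np.asarray(P,float).reshape(-1,3),cv2.Rodrigues(c["R"])[0],c["t"],K(c),c["dist"])[0][:,0]
def K(c): return np.array([[c["fx"],0,c["cx"]],[0,c["fy"],c["cy"]],[0,0,1.]])
def onplane(uv,c,z):
    n=cv2.undistortPoints(np.asarray(uv,float).reshape(-1,1,2),K(c),c["dist"])[:,0]
    d=np.c_[n,np.ones(len(n))]@c["R"]; o=-c["R"].T@c["t"]
    return (o+d*((z-o[2])/d[:,2])[:,None])[:,:2]
def cyl(r,L,axis):   # points of a cylinder centred at 0
    a=np.linspace(0,2*np.pi,32,endpoint=False); C,S=r*np.cos(a),r*np.sin(a)
    q=[]
    for h in(-L/2,L/2):
        q.append(np.c_[C,0*a+h,S] if axis=="y" else np.c_[C,S,0*a+h])
    return np.vstack(q)
def box(x,y,z): return np.array([[i*x/2,j*y/2,k*z/2] for i in(-1,1) for j in(-1,1) for k in(-1,1)])
def ell(a,b):
    v=np.random.default_rng(0).normal(size=(400,3)); v/=np.linalg.norm(v,axis=1)[:,None]; return v*[a/2,b/2,b/2]
def place(M,p,z):
    c,s=np.cos(p[2]),np.sin(p[2]); return M@np.array([[c,-s,0],[s,c,0],[0,0,1]]).T+[p[0],p[1],z]
def fit(M,z,masks,p0,yaw=True):   # masks: [(mask,calib)]
    def cost(p):
        p=[p[0],p[1],p[2]/3 if yaw else p0[2]]; e=0
        for m,c in masks:
            h=cv2.convexHull((proj(place(M,p,z),c)*4).astype(np.float32))
            I=np.zeros(m.shape,np.uint8)
            cv2.fillConvexPoly(I,np.round(h*4).astype(np.int32),1,shift=4) 
            e+=1-(I.astype(bool)&m).sum()/max(1,(I.astype(bool)|m).sum())
        return e/len(masks)
    up=[(cv2.resize(m.astype(np.uint8),None,fx=4,fy=4,interpolation=cv2.INTER_NEAREST).astype(bool),c) for m,c in masks]
    masks=up
    x0=np.array([p0[0],p0[1],p0[2]*3])
    S=np.array([x0]+[x0+d for d in np.diag([.02,.02,.4])])
    r=minimize(cost,x0,method="Nelder-Mead",options=dict(initial_simplex=S,xatol=2e-4,fatol=1e-4,maxiter=150))
    x=r.x; return np.array([x[0],x[1],x[2]/3 if yaw else p0[2]]),r.fun
def orange(img):
    h=cv2.cvtColor(img,cv2.COLOR_BGR2HSV); return cv2.inRange(h,(6,170,120),(15,255,255))
CAN=cyl(.033,.168,"y"); BED=np.array([[x,y,z] for x in(-.165,.1) for y in(-.285,.285) for z in(0,.03)])
def T():
    s=arm.state(); print("t",round(s["t"],2),"tcp",s["eef_pos"].round(4),"w",round(s["width"],4))
E
python3 - <<'E'
from h import *
C={n:arm.calibration(n) for n in("scene","side")}
F={n:arm.grab_frame(n) for n in C}
D={}
for th in("can_a_mid","bed","lemon_mid","soup_mid","tray","key_white_top","key_blue_top","key_green_top","mark_a","spice_jar_red","yoghurt","mug"):
    for n in C:
        try: o=arm.outline_of(n,th)
        except Exception as e: print(th,e); o=[]
        D[th,n]=o; print(th,n,[(round(q["score"],2),np.round(q["rect"]).astype(int).tolist()) for q in o[:4]])
import pickle; pickle.dump((C,F,D),open("d.pkl","wb")); T()
E
```

```text
can_a_mid scene [(0.79, [178, 242, 69, 50]), (0.73, [363, 207, 28, 34])]
can_a_mid side [(0.71, [189, 223, 64, 45])]
bed scene [(0.86, [257, 287, 264, 194])]
bed side [(0.95, [262, 264, 262, 157])]
lemon_mid scene [(0.76, [213, 217, 31, 22])]
lemon_mid side [(0.68, [219, 204, 29, 22])]
soup_mid scene [(0.82, [332, 275, 27, 39])]
soup_mid side [(0.59, [338, 251, 28, 34])]
tray scene [(0.88, [302, 226, 75, 48])]
tray side [(0.78, [308, 209, 75, 44])]
key_white_top scene [(0.7, [371, 251, 16, 15])]
key_white_top side [(0.61, [372, 231, 12, 9])]
key_blue_top scene [(0.7, [391, 259, 17, 15])]
key_blue_top side [(0.67, [395, 241, 12, 14]), (0.32, [263, 264, 260, 155])]
key_green_top scene [(0.69, [351, 244, 16, 13])]
key_green_top side [(0.7, [248, 251, 75, 50]), (0.57, [356, 227, 10, 13])]
mark_a scene [(0.7, [206, 230, 47, 28]), (0.56, [330, 298, 71, 39]), (0.54, [264, 260, 56, 34])]
mark_a side [(0.78, [271, 242, 57, 21]), (0.66, [338, 271, 66, 31]), (0.49, [210, 216, 45, 22]), (0.46, [365, 192, 27, 34])]
spice_jar_red scene [(0.95, [255, 187, 20, 40])]
spice_jar_red side [(0.66, [260, 179, 17, 41])]
yoghurt scene [(0.93, [363, 206, 24, 34])]
yoghurt side [(0.84, [367, 193, 25, 36]), (0.74, [219, 203, 27, 23])]
mug scene [(0.78, [212, 180, 33, 42])]
mug side [(0.58, [220, 171, 28, 42])]
t 1.4 tcp [0.1355 0.5845 0.2226] w 0.0878
```

```bash
python3 - <<'E'
from h import *
import pickle; C,F,D=pickle.load(open("d.pkl","rb"))
def hull(m):
    p=np.argwhere(m)[:,::-1].astype(np.int32); I=np.zeros(m.shape,np.uint8); cv2.fillConvexPoly(I,cv2.convexHull(p),1); return I.astype(bool)
def pick(th,sel={},h=False):
    return [((hull if h else lambda m:m)(D[th,n][sel.get(n,0)]["pixels"]),C[n]) for n in C]
print("corner guess",onplane([[127,250],[200,200],[338,370],[388,290]],C["scene"],.02).round(3))
y0=0
g=onplane([[257,287]],C["scene"],.02)[0]
b,e=fit(BED,0,pick("bed",h=True),[g[0],g[1],y0]);print("bed",b.round(4),round(e,3))
for n in C:
    p,e=fit(BED,0,[(m,c) for m,c in pick("bed",h=True) if c is C[n]],b);print("bed",n,p.round(4),round(e,3))
R=np.array([[np.cos(b[2]),-np.sin(b[2])],[np.sin(b[2]),np.cos(b[2])]])
for th in("can_b_mid","can_c_mid"):
    for n in C: D[th,n]=arm.outline_of(n,th);print(th,n,[(round(q["score"],2),np.round(q["rect"]).astype(int).tolist()) for q in D[th,n]])
def centre(m,z,n):
    return onplane([np.argwhere(m)[:,::-1].mean(0)],C[n],z)[0]
for n in C:
    cc=C[n]; I=orange(F[n])
    bm=D["bed",n][0]["pixels"]; I[~hull(bm)]=0
    N,L,S,_=cv2.connectedComponentsWithStats(I)
    for i in range(1,N):
        if S[i,4]>15:
            w=onplane(np.argwhere(L==i)[:,::-1],cc,.012); q=cv2.minAreaRect((w*1000).astype(np.float32)); bf=(np.array(q[0])/1000-b[:2])@R
            print("orange",n,S[i].tolist(),np.round(q[0],1),np.round(q[1],1),round(q[2],1),"bedframe",bf.round(4))
for th,z in(("lemon_mid",.0405),("soup_mid",.0475),("tray",.015),("key_white_top",.034),("key_blue_top",.034),("key_green_top",.034),("spice_jar_red",.05),("yoghurt",.035),("mug",.046)):
    s={"side":1} if th=="key_green_top" else {}
    print(th,[centre(D[th,n][s.get(n,0)]["pixels"],z,n).round(4).tolist() for n in C])
p,e=fit(box(.029,.052,.071),.0475,pick("soup_mid"),[*centre(D["soup_mid","scene"][0]["pixels"],.0475,"scene"),b[2]]);print("soup",p.round(4),round(e,3))
p,e=fit(ell(.079,.057),.0405,pick("lemon_mid"),[*centre(D["lemon_mid","scene"][0]["pixels"],.0405,"scene"),b[2]]);print("lemon",p.round(4),round(e,3))
p,e=fit(box(.11,.17,.024),.012,pick("tray"),[*centre(D["tray","scene"][0]["pixels"],.012,"scene"),b[2]]);print("tray",p.round(4),round(e,3))
pickle.dump((C,F,D),open("d.pkl","wb")); T()
E
```

```text
corner guess [[ 0.361  0.309]
 [ 0.607  0.295]
 [ 0.367 -0.26 ]
 [ 0.595 -0.262]]
bed [ 0.4437 -0.0196  0.    ] 1.0
bed scene [ 0.4437 -0.0196  0.    ] 1.0
bed side [ 0.4437 -0.0196  0.    ] 1.0
can_b_mid scene [(0.9, [240, 273, 78, 54])]
can_b_mid side [(0.76, [250, 249, 75, 51]), (0.41, [374, 234, 12, 9]), (0.32, [210, 216, 53, 20])]
can_c_mid scene [(0.74, [314, 316, 87, 64]), (0.3, [300, 224, 79, 49])]
can_c_mid side [(0.78, [318, 283, 79, 54])]
orange scene [183, 218, 16, 8, 16] [531.  261.5] [52.4  1.5] 89.7 bedframe [0.0872 0.2811]
orange scene [200, 226, 22, 12, 61] [530.2 192. ] [17.3 70.6] 11.5 bedframe [0.0865 0.2116]
orange scene [315, 287, 18, 12, 63] [ 521.3 -144.7] [38.1 17.8] 83.9 bedframe [ 0.0776 -0.1251]
orange scene [335, 296, 23, 12, 23] [ 522.8 -197.3] [52.8  1.2] 89.6 bedframe [ 0.0791 -0.1777]
lemon_mid [[0.5545, 0.2021], [0.5529, 0.2011]]
soup_mid [[0.547, -0.1477], [0.5444, -0.1482]]
tray [[0.6876, 0.0082], [0.6904, 0.0078]]
key_white_top [[0.6707, -0.1843], [0.6673, -0.1842]]
key_blue_top [[0.6736, -0.2365], [0.6726, -0.2364]]
key_green_top [[0.6696, -0.1332], [0.6639, -0.1353]]
spice_jar_red [[0.7035, 0.1744], [0.7013, 0.1734]]
yoghurt [[0.8174, -0.0904], [0.8146, -0.0893]]
mug [[0.6838, 0.3085], [0.682, 0.3079]]
soup [ 0.547  -0.1477  0.    ] 1.0
lemon [0.5545 0.2021 0.    ] 1.0
tray [0.6906 0.0099 0.    ] 1.0
t 1.6 tcp [0.1355 0.5845 0.2226] w 0.0877
```

```bash
sed -i 's/np.round(h\*4)/np.round(h*16)/' h.py; python3 - <<'E'
from h import *
import pickle; C,F,D=pickle.load(open("d.pkl","rb"))
def hull(m):
    p=np.argwhere(m)[:,::-1].astype(np.int32); I=np.zeros(m.shape,np.uint8); cv2.fillConvexPoly(I,cv2.convexHull(p),1); return I.astype(bool)
def pick(th,h=False):
    return [((hull if h else lambda m:m)(D[th,n][0]["pixels"]),C[n]) for n in C]
b,e=fit(BED,0,pick("bed",True),[.51,.015,0.]);print("bed",b.round(4),round(e,3))
for k in (0,1):
    p,e=fit(BED,0,pick("bed",True)[k:k+1],b);print(" ",p.round(4),round(e,3))
for th in("can_a_mid","can_b_mid","can_c_mid"):
    y={"a":.2,"b":.015,"c":-.17}[th[4]]
    for k in(slice(0,2),slice(0,1),slice(1,2)):
        p,e=fit(CAN,.045,pick(th)[k],[.42,y,0.]);print(th,p.round(4),round(e,3))
for n,order in(("scene",(0,2,1)),("side",(2,0,1))):
    for i in order:
        w=onplane(np.argwhere(D["mark_a",n][i]["pixels"])[:,::-1],C[n],.012); print("mark",n,(w.mean(0)).round(4),np.ptp(w,0).round(3),"slope dx/dy",np.polyfit(w[:,1],w[:,0],1).round(4))
for th,M,z,p0 in(("soup_mid",box(.029,.052,.071),.0475,[.546,-.148,0.]),("lemon_mid",ell(.079,.057),.0405,[.554,.202,.8]),("lemon_mid",ell(.079,.057),.0405,[.554,.202,-.8]),("tray",box(.11,.17,.024),.012,[.69,.008,0.])):
    p,e=fit(M,z,pick(th),p0);print(th,p.round(4),round(e,3))
E
```

```text
bed [ 0.5141  0.0222 -0.0207] 0.029
  [ 0.5147  0.0201 -0.0212] 0.028
  [ 0.5141  0.0222 -0.0207] 0.028
can_a_mid [ 0.4355  0.2154 -0.0246] 0.106
can_a_mid [ 0.4366  0.2166 -0.014 ] 0.101
can_a_mid [ 0.4335  0.2155 -0.0295] 0.092
can_b_mid [ 0.4402  0.0245 -0.0028] 0.086
can_b_mid [ 0.4407  0.025  -0.0017] 0.074
can_b_mid [ 0.4395  0.0245 -0.012 ] 0.094
can_c_mid [ 0.4318 -0.1643 -0.0286] 0.073
can_c_mid [ 0.4319 -0.1658 -0.0317] 0.059
can_c_mid [ 0.432  -0.1613 -0.0252] 0.085
mark scene [0.5263 0.2021] [0.019 0.165] slope dx/dy [0.0274 0.5208]
mark scene [0.528  0.0194] [0.018 0.166] slope dx/dy [0.0233 0.5275]
mark scene [ 0.5184 -0.1621] [0.019 0.172] slope dx/dy [0.0216 0.5219]
mark side [0.5251 0.2203] [0.024 0.15 ] slope dx/dy [0.0203 0.5206]
mark side [0.5266 0.0161] [0.017 0.165] slope dx/dy [0.0243 0.5262]
mark side [ 0.5186 -0.1675] [0.02  0.168] slope dx/dy [0.0148 0.521 ]
soup_mid [ 0.5436 -0.1493  0.5197] 0.161
lemon_mid [0.553  0.1994 1.5162] 0.123
lemon_mid [ 0.5544  0.1998 -0.7599] 0.184
tray [0.6977 0.0107 0.0107] 0.16
```

```bash
cat > d.py <<'E'
# d.py x y z [angle of tool y, deg] [tilt ignored]: remaining shift in tool axes (cm) and turn (rad)
import sys; from h import *
a=[float(v) for v in sys.argv[1:]]; s=arm.state(); R=np.array(s["ee_rot"])
print("shift cm",(R.T@(np.array(a[:3])-s["eef_pos"])*100).round(2))
th=np.degrees(np.arctan2(R[1,1],R[0,1])); print("tool y at",th.round(1),"z",R[:,2].round(3),"J",s["joint_positions"].round(0))
if len(a)>3:
    d=(a[3]-th+90)%180-90; t=np.radians(a[3] if abs(((a[3]-th+180)%360)-180)<90 else a[3]+180)
    Rt=np.array([[np.sin(t),np.cos(t),0],[-np.cos(t),np.sin(t),0],[0,0,-1]])
    print("turn rotvec",cv2.Rodrigues(R.T@Rt)[0].ravel().round(3))
T()
E
python3 -m jog '[[-5.4,-3.1,0,0,0,0],[-5.4,-3.1,0,0,0,0],[-5.4,-3.1,0,0,0,0],[-5.4,-3.1,0,0,0,0],[-5.4,-3.1,0,0,0,0]]' && python3 -m jog '[[-5.4,-3.1,0,0,0,0],[-5.4,-3.1,0,0,0,0],[-5.4,-3.1,0,0,0,0],[-5.4,-3.1,0,0,0,0],[0,0,0,0,0,0.187]]' && python3 -m jog '[[0,0,0,0,0,0.187],[0,0,0,0,0,0.187],[0,0,0,0,0,0.187],[0,0,0,0,0,0.187],[0,0,0,0,0,0.187]]' && python3 -m jog '[[0,0,0,0,0,0.187],[0,0,0,0,0,0],[0,0,0,0,0,0]]'; python3 d.py .553 .2 .22 -3
python3 - <<'E'
from h import *
cv2.imwrite("pics/w1.png",arm.grab_frame("wrist"));print(arm.calibration("wrist"))
E
```

```text
t: 2.22
eef_pos: [0.3649, 0.3712, 0.2229]
ee_rot: [[-0.974, 0.226, 0.001], [0.226, 0.974, 0.0], [-0.001, 0.001, -1.0]]
force: [0.2, 1.9, -0.1]
width: 0.0876
finger_force: 0.0
t: 2.85
eef_pos: [0.5496, 0.1996, 0.2227]
ee_rot: [[-0.912, 0.41, 0.002], [0.41, 0.912, -0.001], [-0.002, 0.0, -1.0]]
force: [0.6, 0.7, 0.6]
width: 0.0879
finger_force: 0.0
t: 3.48
eef_pos: [0.546, 0.2029, 0.2227]
ee_rot: [[-0.213, 0.977, 0.0], [0.977, 0.213, -0.0], [-0.0, 0.0, -1.0]]
force: [-0.2, 0.8, -0.4]
width: 0.0877
finger_force: 0.0
t: 3.85
eef_pos: [0.5459, 0.2029, 0.2226]
ee_rot: [[-0.038, 0.999, -0.0], [0.999, 0.038, -0.0], [-0.0, -0.0, -1.0]]
force: [0.1, -1.2, 0.3]
width: 0.0879
finger_force: 0.0
shift cm [-0.32  0.7   0.26]
tool y at 2.2 z [-0. -0. -1.] J [14. 19. 89. -0. 72. 11.]
turn rotvec [-1.569 -0.071  0.   ]
t 3.85 tcp [0.5459 0.2029 0.2226] w 0.0879
{'fx': 340.5614741589745, 'fy': 340.5614741589745, 'cx': 278.40993067944214, 'cy': 205.33255661665783, 'dist': array([-0.0095433,  0.       ,  0.       ,  0.       ,  0.       ]), 'R': array([[ 0.99933997,  0.0363098 ,  0.00110443],
       [ 0.03461601, -0.96106146,  0.27415798],
       [ 0.01101605, -0.27393879, -0.96168404]]), 't': array([-0.55262302,  0.14283901,  0.43992324])}
```

View pics/w1.png

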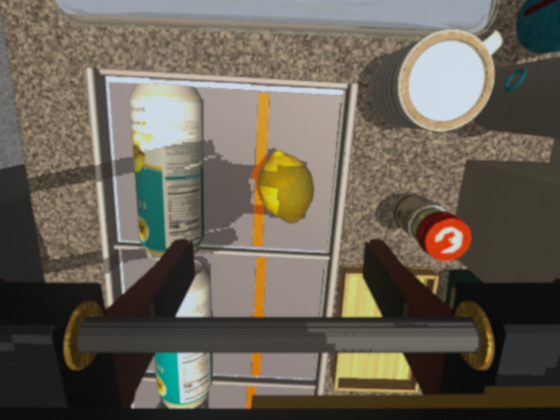

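```bash
sed -i 's/Rt=np.array(\[\[np.sin(t),np.cos(t),0\],\[-np.cos(t)/Rt=np.array([[-np.sin(t),np.cos(t),0],[np.cos(t)/' d.py
cat >> h.py <<'E'
def W(th):  # fresh wrist frame, calibration at that moment, outlines
    c=arm.calibration("wrist"); f=arm.grab_frame("wrist"); return c,f,arm.outline_of("wrist",th)
def blob(m,c,z):
    w=onplane(np.argwhere(m)[:,::-1],c,z); v,V=np.linalg.eigh(np.cov(w.T)); return (w.mean(0),w.min(0)/2+w.max(0)/2,np.ptp(w,0),np.degrees(np.arctan2(V[1,1],V[0,1])))
E
python3 - <<'E'
from h import *
c,f,o=W("lemon_mid"); 
for q in o[:2]: print(q["score"],q["rect"],[np.round(v,4) for v in blob(q["pixels"],c,.0405)])
p,e=fit(ell(.079,.057),.0405,[(o[0]["pixels"],c)],[.55,.2,1.8]);print("lemon",p.round(4),e)
o=arm.outline_of("wrist","can_a_mid")
for q in o[:3]: print(q["score"],q["rect"])
p,e=fit(CAN,.045,[(o[0]["pixels"],c)],[.435,.215,0.]);print("can",p.round(4),e)
I=orange(f); w=onplane(np.argwhere(I)[:,::-1],c,.012)
for lo,hi in((.11,.3),(-.075,.11)):
    k=w[(w[:,1]>lo)&(w[:,1]<hi)&(w[:,0]<.56)&(w[:,0]>.49)]; print("mark",len(k),(k.min(0)/2+k.max(0)/2).round(4),np.ptp(k,0).round(3),np.polyfit(k[:,1],k[:,0],1).round(4))
E
python3 d.py .553 .2 .12 13
```

```text
0.65 [287.7, 186.2, 52.2, 73.5] [array([0.5534, 0.2   ]), array([0.5536, 0.1996]), array([0.0584, 0.078 ]), np.float64(105.1438)]
0.63 [259.4, 170.6, 16.8, 151.5] [array([0.5261, 0.2192]), array([0.5258, 0.2123]), array([0.0153, 0.1587]), np.float64(88.7527)]
lemon [0.5539 0.1999 1.8298] 0.0671377422471442
0.86 [165.4, 173.2, 75.6, 175.9]
can [ 0.4355  0.2114 -0.0086] 0.08422681720157299
mark 268 [0.5237 0.1758] [0.015 0.107] [0.0039 0.5224]
mark 50 [0.5258 0.0145] [0.014 0.154] [0.0209 0.5266]
shift cm [-0.32  0.7  10.27]
tool y at 2.0 z [-0. -0. -1.] J [14. 19. 89. -0. 72. 12.]
turn rotvec [-0.     0.    -0.192]
t 4.05 tcp [0.5459 0.2029 0.2227] w 0.0878
```

```bash
python3 -m jog '[[-0.3,0.8,0,0,0,-0.12],[0,0,6,0,0,-0.11],[0,0,6,0,0,0],[0,0,5,0,0,0],[0,0,3,0,0,0]]' && python3 -m jog '[[0,0,0,0,0,0],[0,0,0,0,0,0],[0,0,0,0,0,0],[0,0,0,0,0,0]]' 4 25 && python3 -m jog '[[0,0,-3,0,0,0],[0,0,-5,0,0,0],[0,0,-3,0,0,0],[0,0,0,0,0,0]]'; python3 d.py .692 .045 .1
```

```text
t: 4.68
eef_pos: [0.5526, 0.1998, 0.0201]
ee_rot: [[-0.262, 0.965, -0.003], [0.965, 0.262, -0.001], [0.0, -0.003, -1.0]]
force: [0.1, -0.0, 0.3]
width: 0.0881
finger_force: 0.0
t: 5.18
eef_pos: [0.555, 0.2004, 0.0243]
ee_rot: [[-0.261, 0.965, 0.002], [0.965, 0.261, 0.0], [-0.0, 0.002, -1.0]]
force: [-0.7, 0.8, 6.5]
width: 0.0551
finger_force: 25.0
t: 5.68
eef_pos: [0.5562, 0.2008, 0.1357]
ee_rot: [[-0.261, 0.965, 0.006], [0.965, 0.261, 0.001], [-0.0, 0.006, -1.0]]
force: [1.1, -0.4, -1.8]
width: 0.0555
finger_force: 25.0
shift cm [-18.58   9.02   3.63]
tool y at 15.1 z [ 0.006  0.001 -1.   ] J [13. 25. 94. -0. 61. -2.]
t 5.67 tcp [0.5562 0.2008 0.1357] w 0.0555
```

```bash
python3 -m jog '[[-4.9,2.25,0,0,0,0],[-4.9,2.25,0,0,0,0],[-4.9,2.25,0,0,0,0],[-4.9,2.25,0,0,0,0],[0,0,0,0,0,-0.187]]' && python3 -m jog '[[0,0,0,0,0,-0.187],[0,0,0,0,0,-0.187],[0,0,0,0,0,-0.187],[0,0,0,0,0,-0.187],[0,0,0,0,0,-0.187]]' && python3 -m jog '[[0,0,0,0,0,-0.187],[0,0,0,0,0,0],[0,0,0,0,0,0]]';  python3 d.py .694 .035 .022 90
python3 - <<'E'
from h import *
c,f,o=W("tray"); cv2.imwrite("pics/w2.png",f)
for q in o[:2]: print(q["score"],q["rect"],[np.round(v,4) for v in blob(q["pixels"],c,.02)])
E
```

```text
t: 6.3
eef_pos: [0.694, 0.0306, 0.1306]
ee_rot: [[-0.436, 0.9, 0.0], [0.9, 0.436, -0.001], [-0.001, -0.0, -1.0]]
force: [-0.1, 0.8, -1.4]
width: 0.0549
finger_force: 25.0
t: 6.92
eef_pos: [0.6908, 0.0345, 0.1304]
ee_rot: [[-0.984, 0.178, -0.003], [0.178, 0.984, 0.0], [0.003, -0.001, -1.0]]
force: [-0.2, 0.6, -1.5]
width: 0.0552
finger_force: 25.0
t: 7.3
eef_pos: [0.6914, 0.0345, 0.1316]
ee_rot: [[-1.0, 0.001, -0.002], [0.001, 1.0, -0.0], [0.002, -0.0, -1.0]]
force: [-0.3, 1.2, -1.3]
width: 0.0554
finger_force: 25.0
shift cm [-0.27  0.05 10.96]
tool y at 89.9 z [-0.002 -0.    -1.   ] J [ -3.  33.  79.  -0.  68. -93.]
turn rotvec [-0.    -0.002 -0.001]
t 7.3 tcp [0.6914 0.0345 0.1316] w 0.0554
0.79 [249.2, 189.9, 217.7, 133.4] [array([0.6709, 0.0056]), array([0.6837, 0.0112]), array([0.1138, 0.1728]), np.float64(98.0878)]
```

View pics/w2.png

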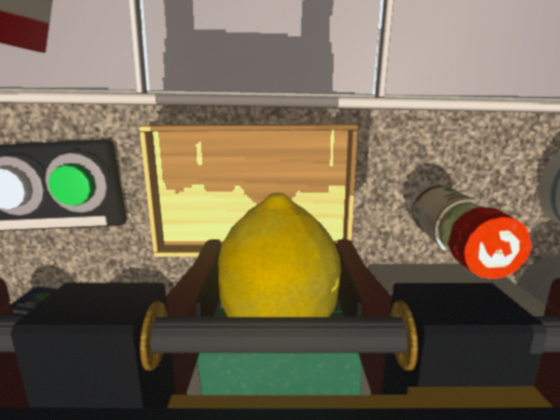

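The wrist view has the lemon held, with the tray (249,190) below it. The tray measures centre (0.684, 0.011) and size 114x173 mm, as given. I'll lower the lemon in.

```bash
python3 -m jog '[[0.7,0,2,0,0,0],[0,0,4,0,0,0],[0,0,3,0,0,0],[0,0,2,0,0,0],[0,0,0,0,0,0]]' && python3 -m jog '[[0,0,0,0,0,0],[0,0,0,0,0,0],[0,0,-1,0,0,0],[0,0,-4,0,0,0],[0,0,-6,0,0,0]]' 6.8 && python3 -m jog '[[0,0,-4,0,0,0],[0,0,0,0,0,0]]' 8.78;  python3 d.py .547 -.148 .2 -3
```

```text
t: 8.02
eef_pos: [0.6839, 0.0345, 0.0211]
ee_rot: [[-1.0, -0.002, -0.003], [-0.002, 1.0, 0.0], [0.003, 0.0, -1.0]]
force: [0.7, 1.2, -1.6]
width: 0.0551
finger_force: 25.0
t: 8.65
eef_pos: [0.6838, 0.0345, 0.1332]
ee_rot: [[-1.0, -0.002, -0.003], [-0.002, 1.0, 0.0], [0.003, 0.0, -1.0]]
force: [1.1, -0.8, 0.7]
width: 0.0676
finger_force: 0.0
t: 8.9
eef_pos: [0.6883, 0.0343, 0.1787]
ee_rot: [[-1.0, -0.002, 0.01], [-0.002, 1.0, -0.001], [-0.01, -0.001, -1.0]]
force: [-0.2, -0.1, 0.6]
width: 0.0846
finger_force: 0.0
shift cm [ 14.15 -18.2   -2.26]
tool y at 90.1 z [ 0.01  -0.001 -1.   ] J [ -3.  30.  78.  -0.  72. -93.]
turn rotvec [-0.008  0.007 -1.516]
t 8.9 tcp [0.6883 0.0343 0.1787] w 0.0846
```

```bash
python3 -m jog '[[2.6,-5.5,-0.7,0,0,0],[2.6,-5.5,-0.7,0,0,0],[2.6,-5.5,-0.7,0,0,0],[1,-1.7,0,0,0,0],[0,0,0,0,0,0]]' 8.78 && python3 - <<'E'
from h import *
c,f,o=W("soup_mid"); cv2.imwrite("pics/w3.png",f)
for q in o[:2]: print(q["score"],q["rect"],[np.round(v,4) for v in blob(q["pixels"],c,.0475)])
for y0 in(-.5,0.,.5):
    p,e=fit(box(.029,.052,.071),.0475,[(o[0]["pixels"],c)],[.546,-.148,y0]);print("soup",p.round(4),e)
o=arm.outline_of("wrist","can_c_mid")
for q in o[:3]: print(q["score"],q["rect"])
I=orange(f); w=onplane(np.argwhere(I)[:,::-1],c,.012)
for lo,hi in((-.075,.11),(-.26,-.08)):
    k=w[(w[:,1]>lo)&(w[:,1]<hi)&(w[:,0]<.56)&(w[:,0]>.49)]; print("mark",len(k),(k.min(0)/2+k.max(0)/2).round(4),np.ptp(k,0).round(3),np.polyfit(k[:,1],k[:,0],1).round(4))
E
```

```text
t: 9.52
eef_pos: [0.5967, -0.1482, 0.1933]
ee_rot: [[-1.0, 0.0, -0.001], [0.0, 1.0, 0.001], [0.001, 0.001, -1.0]]
force: [0.8, 0.1, -0.1]
width: 0.088
finger_force: 0.0
0.74 [278.1, 140.2, 50.5, 70.7] [array([ 0.5484, -0.1487]), array([ 0.5488, -0.1485]), array([0.0625, 0.0456]), np.float64(162.2633)]
soup [ 0.5462 -0.1486 -1.8882] 0.03660482744863358
soup [ 0.5462 -0.1486  1.2542] 0.03603963361369711
soup [ 0.5462 -0.1486  1.2542] 0.03603783473508193
0.7 [259.0, 20.9, 223.6, 39.8]
mark 32 [0.5273 0.0712] [0.011 0.073] [0.0594 0.5184]
mark 2120 [ 0.5181 -0.1643] [0.019 0.168] [0.0178 0.5205]
```

View pics/w3.png

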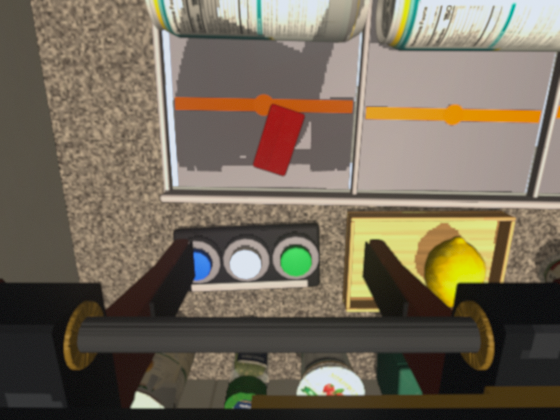

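The lemon is in the tray (455,270). The soup packet (280,140) is turned about 18° and lies partly over the strip of lane c. The strips carry a centre dot, lane c at (263,104) and lane b at (453,115).

```bash
python3 -m jog '[[5,0,0,0,0,0],[0,0,5,0,0,0.16],[0,0,5,0,0,0.155],[0,0,4,0,0,0],[0,0,2.1,0,0,0]]' && python3 -m jog '[[0,0,0,0,0,0],[0,0,0,0,0,0],[0,0,0,0,0,0],[0,0,0,0,0,0],[0,0,0,0,0,0]]' 1.5 20 && python3 -m jog '[[0,0,-4,0,0,0],[0,0,-5,0,0,0],[0,0,-2,0,0,0],[0,0,0,0,0,0]]'; python3 d.py .684 -.038 .14 90
```

```text
t: 10.3
eef_pos: [0.5468, -0.1456, 0.0302]
ee_rot: [[-0.952, 0.306, -0.003], [0.306, 0.952, 0.001], [0.003, 0.0, -1.0]]
force: [0.5, 0.2, 0.6]
width: 0.0878
finger_force: 0.0
t: 10.92
eef_pos: [0.5477, -0.148, 0.0333]
ee_rot: [[-0.951, 0.308, 0.001], [0.308, 0.951, -0.0], [-0.001, -0.0, -1.0]]
force: [-0.4, 0.4, 0.2]
width: 0.0415
finger_force: 0.0
t: 11.42
eef_pos: [0.5487, -0.1485, 0.1446]
ee_rot: [[-0.951, 0.308, 0.004], [0.308, 0.951, -0.002], [-0.004, -0.0, -1.0]]
force: [-0.1, -0.6, -0.0]
width: 0.0146
finger_force: 0.0
shift cm [-9.47 14.67  0.49]
tool y at 72.1 z [ 0.004 -0.002 -1.   ] J [-22.  23.  96.  -0.  61. -94.]
turn rotvec [-0.001  0.004 -0.313]
t 11.43 tcp [ 0.5487 -0.1485  0.1446] w 0.0146
```

The fingers had not closed by the time I lifted. I'll reopen and look again.

```bash
python3 -m jog '[[-5,0,-3,0,0,0],[0,0,-2,0,0,0],[0,0,0,0,0,0],[0,0,0,0,0,0],[0,0,0,0,0,0]]' 8.78 && python3 - <<'E'
from h import *
c,f,o=W("soup_mid"); cv2.imwrite("pics/w4.png",f)
for q in o[:2]: print(q["score"],q["rect"],[np.round(v,4) for v in blob(q["pixels"],c,.0475)])
p,e=fit(box(.029,.052,.071),.0475,[(o[0]["pixels"],c)],[.546,-.148,1.25]);print("soup",p.round(4),e)
E
python3 d.py .546 -.148 .032 72
```

```text
t: 12.05
eef_pos: [0.5937, -0.1627, 0.1911]
ee_rot: [[-0.951, 0.308, -0.003], [0.308, 0.951, 0.001], [0.003, 0.0, -1.0]]
force: [0.2, 0.3, 0.1]
width: 0.0615
finger_force: 0.0
0.56 [277.1, 142.8, 36.5, 66.4] [array([ 0.5485, -0.1497]), array([ 0.5492, -0.1496]), array([0.0629, 0.0466]), np.float64(161.2453)]
soup [ 0.5462 -0.1487  1.2548] 0.050417862043158235
shift cm [ 5.01 -0.06 15.97]
tool y at 72.1 z [-0.002  0.001 -1.   ] J [-22.  24.  86.  -0.  70. -94.]
turn rotvec [ 0.    -0.002  0.001]
t 12.15 tcp [ 0.5942 -0.1629  0.1916] w 0.0693
```

View pics/w4.png

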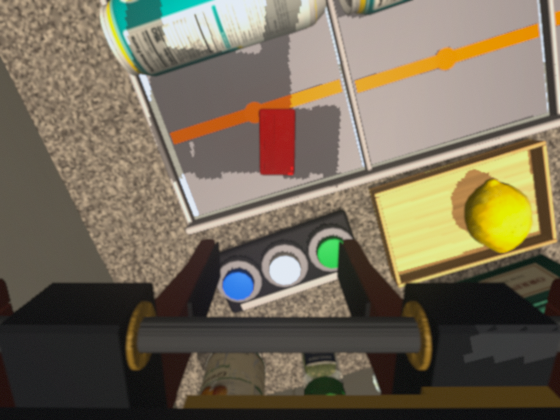

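The packet still stands upright where it was (277,142). I'll grasp it again and wait longer for the fingers.

```bash
python3 -m jog '[[5,0,2,0,0,0],[0,0,4,0,0,0],[0,0,4,0,0,0],[0,0,4,0,0,0],[0,0,2,0,0,0]]' 6.5 && python3 -m jog '[[0,0,0,0,0,0],[0,0,0,0,0,0],[0,0,0,0,0,0],[0,0,0,0,0,0],[0,0,0,0,0,0]]' 1.5 20 && python3 -m jog '[[0,0,0,0,0,0],[0,0,0,0,0,0],[0,0,0,0,0,0]]' && python3 -m jog '[[0,0,-4,0,0,0],[0,0,-5,0,0,0],[0,0,-2,0,0,0],[0,0,0,0,0,0]]'; python3 d.py .684 -.038 .14 90
```

```text
t: 12.78
eef_pos: [0.5458, -0.1473, 0.0304]
ee_rot: [[-0.951, 0.308, -0.003], [0.308, 0.951, 0.001], [0.003, 0.0, -1.0]]
force: [0.9, -0.2, -0.0]
width: 0.0648
finger_force: 0.0
t: 13.4
eef_pos: [0.5481, -0.1482, 0.0336]
ee_rot: [[-0.951, 0.308, 0.002], [0.308, 0.951, -0.001], [-0.002, -0.0, -1.0]]
force: [-0.8, -0.8, 6.5]
width: 0.0278
finger_force: 20.0
t: 13.78
eef_pos: [0.5481, -0.1483, 0.0336]
ee_rot: [[-0.951, 0.308, 0.001], [0.308, 0.951, -0.001], [-0.002, -0.0, -1.0]]
force: [-1.2, 0.3, 5.9]
width: 0.0278
finger_force: 20.0
t: 14.28
eef_pos: [0.5486, -0.1482, 0.1443]
ee_rot: [[-0.951, 0.308, 0.003], [0.308, 0.951, -0.001], [-0.004, -0.0, -1.0]]
force: [0.7, 0.8, -1.5]
width: 0.0279
finger_force: 20.0
shift cm [-9.49 14.66  0.46]
tool y at 72.1 z [ 0.003 -0.001 -1.   ] J [-22.  23.  96.  -0.  61. -94.]
turn rotvec [-0.001  0.004 -0.313]
t 14.28 tcp [ 0.5486 -0.1482  0.1443] w 0.0279
```

```bash
python3 -m jog '[[-3.1,4.9,0,0,0,0],[-3.1,4.9,0,0,0,0],[-3.2,4.9,0,0,0,0],[0,0,0,0,0,-0.16],[0,0,0,0,0,-0.155]]' && python3 -m jog '[[0,0,0,0,0,0],[0,0,0,0,0,0]]' && python3 d.py .684 -.036 .027 90
```

```text
t: 14.9
eef_pos: [0.6813, -0.0357, 0.1398]
ee_rot: [[-1.0, -0.009, -0.004], [-0.009, 1.0, 0.0], [0.004, 0.0, -1.0]]
force: [-1.6, 0.8, -1.0]
width: 0.0279
finger_force: 20.0
t: 15.15
eef_pos: [0.6814, -0.0369, 0.1415]
ee_rot: [[-1.0, 0.001, -0.002], [0.001, 1.0, 0.0], [0.002, 0.0, -1.0]]
force: [0.4, 0.5, -0.9]
width: 0.0278
finger_force: 20.0
shift cm [-0.29  0.09 11.45]
tool y at 89.9 z [-0.002  0.    -1.   ] J [ -9.  31.  80.  -0.  68. -99.]
turn rotvec [ 0.    -0.002 -0.001]
t 15.15 tcp [ 0.6814 -0.0369  0.1415] w 0.0278
```

```bash
python3 -m jog '[[-0.2,0,4,0,0,0],[0,0,4,0,0,0],[0,0,2.3,0,0,0],[0,0,1,0,0,0],[0,0,0,0,0,0]]' && python3 -m jog '[[0,0,0,0,0,0],[0,0,0,0,0,0],[0,0,0,0,0,0],[0,0,-2,0,0,0],[0,0,-5,0,0,0]]' 4.2 && python3 -m jog '[[0,0,-6,0,0,0],[5.8,-2,0,0,0,0],[5.8,-2,0,0,0,0.02],[5.8,-2,0,0,0,0],[5.8,-2,0,0,0,0]]' 8.78 && python3 -m jog '[[0,0,0,0,0,0],[0,0,0,0,0,0]]' && python3 d.py .375 -.165 .04 88.8
python3 - <<'E'
from h import *
F={n:arm.grab_frame(n) for n in("scene","wrist")}
cv2.imwrite("pics/v5.png",np.vstack([F["scene"][180:380,100:420],F["wrist"][:,:][::1][0:400:2,0:560:2][:,:280] if 0 else cv2.resize(F["wrist"],(320,240))]))
E
```

```text
t: 15.78
eef_pos: [0.6838, -0.037, 0.0293]
ee_rot: [[-1.0, -0.001, -0.001], [-0.001, 1.0, 0.0], [0.001, 0.0, -1.0]]
force: [0.3, -0.4, -0.6]
width: 0.0278
finger_force: 20.0
t: 16.4
eef_pos: [0.6822, -0.0367, 0.0992]
ee_rot: [[-1.0, -0.002, -0.005], [-0.002, 1.0, 0.001], [0.005, 0.001, -1.0]]
force: [0.7, -0.1, 0.0]
width: 0.0422
finger_force: 0.0
t: 17.02
eef_pos: [0.4503, -0.1157, 0.1612]
ee_rot: [[-1.0, 0.017, 0.002], [0.017, 1.0, -0.001], [-0.002, -0.001, -1.0]]
force: [0.5, -0.6, 1.3]
width: 0.0867
finger_force: 0.0
t: 17.27
eef_pos: [0.4529, -0.1156, 0.1611]
ee_rot: [[-1.0, 0.019, 0.003], [0.019, 1.0, -0.001], [-0.003, -0.001, -1.0]]
force: [1.1, 0.0, -0.5]
width: 0.0876
finger_force: 0.0
shift cm [ 7.73 -5.07 12.09]
tool y at 88.9 z [ 0.003 -0.001 -1.   ] J [ -23.   14.  107.    0.   59. -112.]
turn rotvec [-0.001  0.003  0.002]
t 17.27 tcp [ 0.4529 -0.1156  0.1611] w 0.0876
```

View pics/v5.png

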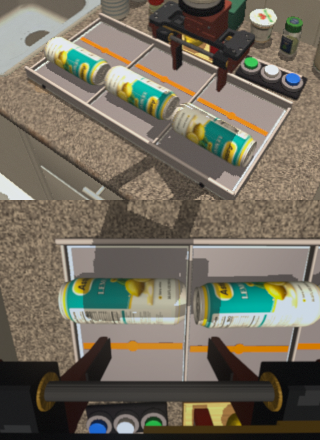

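Lemon and soup are both in the tray. I'll turn the gripper half a turn so that its camera sees the strip ahead, and get behind can c.

```bash
python3 -m jog '[[3.9,-2.5,0,0,0,0.185],[4.2,-1.8,0,0,0,0.185],[0,0,0,0,0,0.185],[0,0,0,0,0,0.185],[0,0,0,0,0,0.185]]' && python3 -m jog '[[0,0,0,0,0,0.185],[0,0,0,0,0,0.185],[0,0,0,0,0,0.185],[0,0,0,0,0,0.185],[0,0,0,0,0,0.185]]' >/dev/null && python3 -m jog '[[0,0,0,0,0,0.185],[0,0,0,0,0,0.185],[0,0,0,0,0,0.185],[0,0,0,0,0,0.185],[0,0,0,0,0,0.185]]' >/dev/null&& python3 -m jog '[[0,0,0,0,0,0.185],[0,0,0,0,0,0.185],[0,0,0,0,0,0],[0,0,0,0,0,0]]' >/dev/null; python3 d.py .375 -.165 .04 -91.2
python3 - <<'E'
from h import *
c,f,o=W("can_c_mid"); cv2.imwrite("pics/w6.png",f)
for q in o[:2]: print(q["score"],q["rect"])
p,e=fit(CAN,.045,[(o[0]["pixels"],c)],[.432,-.165,-.02]);print("can",p.round(4),e)
I=orange(f); w=onplane(np.argwhere(I)[:,::-1],c,.012)
for lo,hi in((-.075,.11),(-.26,-.08)):
    k=w[(w[:,1]>lo)&(w[:,1]<hi)&(w[:,0]<.56)&(w[:,0]>.49)]; print("mark",len(k),(k.min(0)/2+k.max(0)/2).round(4),np.ptp(k,0).round(3),np.polyfit(k[:,1],k[:,0],1).round(4))
E
```

```text
t: 18.0
eef_pos: [0.3689, -0.1489, 0.16]
ee_rot: [[-0.583, 0.812, 0.001], [0.812, 0.583, -0.001], [-0.001, 0.0, -1.0]]
force: [0.2, 0.7, -0.0]
width: 0.0875
finger_force: 0.0
shift cm [ 0.72  1.62 11.98]
tool y at -91.0 z [ 0. -0. -1.] J [-32.   8. 115.  -0.  57.  59.]
turn rotvec [ 0.    -0.     0.004]
t 19.75 tcp [ 0.3681 -0.1487  0.1598] w 0.088
0.95 [300.6, 121.8, 240.1, 83.0]
can [ 0.4321 -0.1653 -0.0269] 0.050921183419002425
mark 8 [0.5199 0.0461] [0.004 0.063] [0.055  0.5178]Traceback (most recent call last):
  File "<stdin>", line 7, in <module>
    return umr_minimum(a, axis, None, out, keepdims, initial, where)
ValueError: zero-size array to reduction operation minimum which has no identity
```

View pics/w6.png

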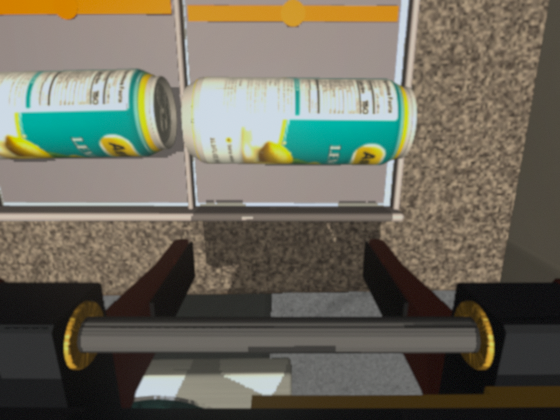

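```bash
sed -i 's/(6,170,120),(15,255,255)/(5,190,120),(21,255,255)/' h.py
python3 -m jog '[[0.8,1.6,4,0,0,0],[0,0,5,0,0,0],[0,0,2.8,0,0,0],[0,0,0,0,0,0]]' && python3 -m jog '[[0.5,0,0,0,0,0],[0.5,0,0,0,0,0],[0.5,0,0,0,0,0],[0.5,0,0,0,0,0],[0.5,0,0,0,0,0]]' && python3 -m jog '[[0.5,0,0,0,0,0],[0.5,0,0,0,0,0],[0.5,0,0,0,0,0],[0.5,0,0,0,0,0],[0.5,0,0,0,0,0]]' && python3 -m jog '[[0.5,0,0,0,0,0],[0.5,0,0,0,0,0],[0.5,0,0,0,0,0],[0.5,0,0,0,0,0],[0.3,0,0,0,0,0]]' && python3 -m jog '[[0.3,0,0,0,0,0],[0.2,0,0,0,0,0],[0.1,0,0,0,0,0],[0,0,0,0,0,0]]' 
cat > m.py <<'E'
# m.py a|b|c : can and mark in the wrist picture
import sys; from h import *
L=sys.argv[1]; cy={"a":.2015,"b":.0165,"c":-.1665}[L]; mx={"a":.525,"b":.527,"c":.518}[L]
T(); c,f,o=W("can_%s_mid"%L); cv2.imwrite("pics/last.png",f)
for q in o[:4]:
    b=blob(q["pixels"],c,.045); 
    if abs(b[1][1]-cy)>.05: continue
    p,e=fit(CAN,.045,[(q["pixels"],c)],[b[1][0],cy,-.02]); print("can",round(q["score"],2),p.round(4),round(e,3))
I=orange(f); w=onplane(np.argwhere(I)[:,::-1],c,.012)
k=w[(abs(w[:,1]-cy)<.088)&(abs(w[:,0]-mx)<.02)]
if len(k)>40: print("mark",len(k),(k.min(0)/2+k.max(0)/2).round(4),np.ptp(k,0).round(3),np.polyfit(k[:,1]-cy,k[:,0],1).round(4))
E
python3 m.py c
```

```text
t: 20.35
eef_pos: [0.3736, -0.1639, 0.0402]
ee_rot: [[1.0, -0.02, -0.004], [-0.02, -1.0, 0.002], [-0.004, -0.002, -1.0]]
force: [-1.0, -0.3, 0.3]
width: 0.0881
finger_force: 0.0
t: 20.98
eef_pos: [0.4005, -0.1653, 0.0419]
ee_rot: [[1.0, -0.021, 0.0], [-0.021, -1.0, -0.0], [0.0, 0.0, -1.0]]
force: [0.3, -0.3, 0.7]
width: 0.0879
finger_force: 0.1
t: 21.6
eef_pos: [0.4253, -0.1658, 0.0417]
ee_rot: [[1.0, -0.021, -0.0], [-0.021, -1.0, -0.0], [-0.0, 0.0, -1.0]]
force: [-0.5, -1.3, -0.3]
width: 0.0877
finger_force: 0.0
t: 22.22
eef_pos: [0.4484, -0.1663, 0.0417]
ee_rot: [[1.0, -0.021, 0.0], [-0.021, -1.0, -0.0], [0.0, 0.0, -1.0]]
force: [0.5, -0.1, -0.5]
width: 0.0879
finger_force: 0.0
t: 22.72
eef_pos: [0.4539, -0.1664, 0.0417]
ee_rot: [[1.0, -0.021, -0.0], [-0.021, -1.0, -0.0], [-0.0, 0.0, -1.0]]
force: [-0.2, 0.6, -0.4]
width: 0.0879
finger_force: 0.0
t 22.73 tcp [ 0.4539 -0.1664  0.0417] w 0.0879
can 0.6 [ 0.4991 -0.1666 -0.0219] 0.077
mark 86 [ 0.5137 -0.121 ] [0.03 0.03] [-0.7434  0.5522]
```

```bash
python3 -m jog '[[0.4,0,0,0,0,0],[0.5,0,0,0,0,0],[0.4,0,0,0,0,0],[0.2,0,0,0,0,0],[0.1,0,0,0,0,0]]' && python3 -m jog '[[0.1,0,0,0,0,0],[0,0,0,0,0,0],[0,0,0,0,0,0]]' && python3 m.py c
```

```text
t: 23.45
eef_pos: [0.4701, -0.1668, 0.0417]
ee_rot: [[1.0, -0.021, -0.0], [-0.021, -1.0, -0.0], [-0.0, 0.0, -1.0]]
force: [0.9, 0.6, -0.6]
width: 0.0875
finger_force: 0.0
t: 23.82
eef_pos: [0.4709, -0.1668, 0.0417]
ee_rot: [[1.0, -0.021, -0.0], [-0.021, -1.0, -0.0], [-0.0, 0.0, -1.0]]
force: [0.1, 0.8, 0.1]
width: 0.0877
finger_force: 0.0
t 23.82 tcp [ 0.4709 -0.1668  0.0417] w 0.0877
can 0.72 [ 0.5196 -0.1643 -0.0221] 0.073
mark 645 [ 0.5202 -0.1285] [0.034 0.018] [1.3274 0.4638]
```

View pics/last.png

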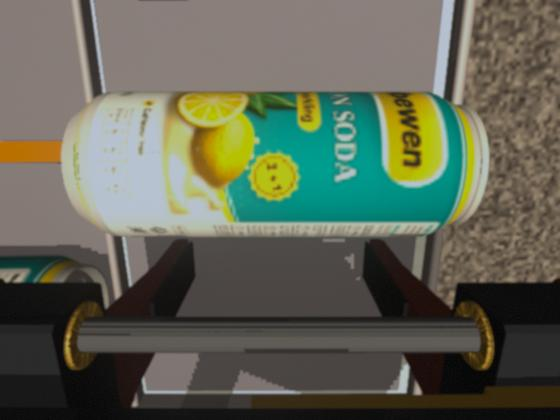

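```bash
python3 -m jog '[[-1,0,-1,0,0,0],[-1,0,-4,0,0,0],[-2.4,-2,-4,0,0,0],[-2.4,-5.6,0,0,0,0],[-2.4,-5.6,0,0,0,0]]' && python3 -m jog '[[0,-5.2,0,0,0,0],[0,0,0,0,0,0],[0,0,0,0,0,0]]' && python3 m.py b; python3 d.py .383 .0185 .04 -91.2
```

```text
t: 24.55
eef_pos: [0.3809, -0.032, 0.1327]
ee_rot: [[1.0, -0.023, 0.002], [-0.023, -1.0, -0.0], [0.002, 0.0, -1.0]]
force: [0.7, -0.1, 0.5]
width: 0.0876
finger_force: 0.0
t: 24.92
eef_pos: [0.3828, 0.0188, 0.1321]
ee_rot: [[1.0, -0.02, 0.001], [-0.02, -1.0, -0.001], [0.001, 0.001, -1.0]]
force: [0.6, -0.4, 0.1]
width: 0.0876
finger_force: 0.0
t 24.93 tcp [0.3828 0.0188 0.1321] w 0.0876
can 0.76 [0.4405 0.0223 0.001 ] 0.055
mark 3642 [0.5264 0.0206] [0.017 0.168] [0.0197 0.5265]
shift cm [-0.02 -0.05  9.18]
tool y at -91.3 z [ 0. -0. -1.] J [ -8.  10. 118.  -0.  52.  84.]
turn rotvec [ 0.    -0.    -0.002]
t 25.02 tcp [0.3831 0.018  0.1318] w 0.0876
```

```bash
python3 -m jog '[[0,0,4,0,0,0],[0,0,4,0,0,0],[0,0,1.2,0,0,0],[0.5,0,0,0,0,0],[0.5,0,0,0,0,0]]' >/dev/null && python3 -m jog '[[0.5,0,0,0,0,0],[0.5,0,0,0,0,0],[0.5,0,0,0,0,0],[0.5,0,0,0,0,0],[0.5,0,0,0,0,0]]' && python3 -m jog '[[0.5,0,0,0,0,0],[0.5,0,0,0,0,0],[0.5,0,0,0,0,0],[0.5,0,0,0,0,0],[0.5,0,0,0,0,0]]' && python3 -m jog '[[0.5,0,0,0,0,0],[0.5,0,0,0,0,0],[0.3,0,0,0,0,0],[0.2,0,0,0,0,0],[0.2,0,0,0,0,0]]' && python3 -m jog '[[0,0,0,0,0,0],[0,0,0,0,0,0]]' && python3 m.py b
```

```text
t: 26.28
eef_pos: [0.4182, 0.0184, 0.0397]
ee_rot: [[1.0, -0.021, -0.0], [-0.021, -1.0, -0.0], [-0.0, 0.0, -1.0]]
force: [-0.2, 0.1, -0.9]
width: 0.0881
finger_force: 0.1
t: 26.9
eef_pos: [0.4432, 0.0178, 0.0397]
ee_rot: [[1.0, -0.021, -0.0], [-0.021, -1.0, -0.0], [-0.0, 0.0, -1.0]]
force: [-0.5, 0.7, -0.2]
width: 0.0876
finger_force: 0.1
t: 27.52
eef_pos: [0.4598, 0.0175, 0.0397]
ee_rot: [[1.0, -0.021, -0.0], [-0.021, -1.0, -0.0], [-0.0, 0.0, -1.0]]
force: [0.2, -0.0, 0.3]
width: 0.0882
finger_force: 0.0
t: 27.78
eef_pos: [0.4597, 0.0175, 0.0397]
ee_rot: [[1.0, -0.021, -0.0], [-0.021, -1.0, -0.0], [-0.0, 0.0, -1.0]]
force: [-0.2, 0.0, -0.0]
width: 0.0878
finger_force: 0.0
t 27.77 tcp [0.4597 0.0175 0.0397] w 0.0878
can 0.96 [ 0.508   0.0252 -0.0008] 0.079
mark 81 [0.5229 0.0696] [0.031 0.029] [-0.7743  0.5693]
```

```bash
python3 -m jog '[[0.4,0,0,0,0,0],[0.5,0,0,0,0,0],[0.5,0,0,0,0,0],[0.3,0,0,0,0,0],[0.1,0,0,0,0,0]]' >/dev/null && python3 -m jog '[[0.1,0,0,0,0,0],[0,0,0,0,0,0],[0,0,0,0,0,0]]' && python3 m.py b
```

```text
t: 28.88
eef_pos: [0.4787, 0.0171, 0.0397]
ee_rot: [[1.0, -0.021, -0.0], [-0.021, -1.0, -0.0], [-0.0, 0.0, -1.0]]
force: [-0.2, -0.3, -0.0]
width: 0.0879
finger_force: 0.0
t 28.88 tcp [0.4787 0.0171 0.0397] w 0.0879
can 0.94 [ 0.5292  0.0252 -0.0032] 0.078
mark 654 [0.5306 0.0625] [0.032 0.018] [1.2764 0.467 ]
```

View pics/last.png

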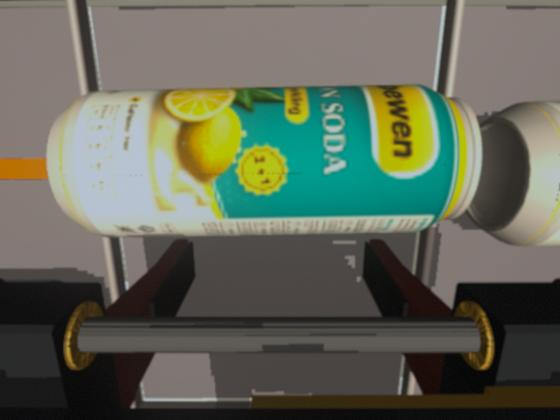

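Can b stopped about 3 mm past its strip and about 1° off (its right end is ahead). I'll nudge it back from behind, slowly.

```bash
python3 -m jog '[[-1.5,0,-2,0,0,0],[-0.5,0,-5,0,0,0],[3,0,-1,0,0,0],[5,0,0,0,0,0],[5,0,0,0,0,0]]' >/dev/null && python3 -m jog '[[0.5,0,0,0,0,0],[0,0,0,0,0,0],[0,0,5,0,0,0],[0,0,3,0,0,0],[0,0,0,0,0,0]]' && python3 d.py .571 .0165 .04 -91.2
```

```text
t: 30.22
eef_pos: [0.5895, 0.015, 0.0376]
ee_rot: [[1.0, -0.021, -0.007], [-0.021, -1.0, 0.001], [-0.007, -0.0, -1.0]]
force: [-0.1, 0.5, 0.3]
width: 0.0874
finger_force: 0.0
shift cm [-1.86 -0.11 -0.23]
tool y at -91.2 z [-0.007  0.001 -1.   ] J [-5. 32. 97. -0. 51. 86.]
turn rotvec [-0.     0.007 -0.   ]
t 30.23 tcp [0.5895 0.015  0.0376] w 0.0874
```

```bash
python3 -m jog '[[-0.5,-0.1,0,0,0,0],[-0.4,0,0,0,0,0],[-0.3,0,0,0,0,0],[-0.1,0,0,0,0,0],[-0.1,0,0,0,0,0]]' && python3 -m jog '[[-0.1,0,0,0,0,0],[-0.1,0,0,0,0,0],[-0.1,0,0,0,0,0],[-0.1,0,0,0,0,0],[0,0,0,0,0,0]]' && python3 -m jog '[[-0.1,0,0,0,0,0],[-0.1,0,0,0,0,0],[0,0,0,0,0,0]]'
```

```text
t: 30.85
eef_pos: [0.5801, 0.0159, 0.0399]
ee_rot: [[1.0, -0.021, 0.001], [-0.021, -1.0, -0.0], [0.001, 0.0, -1.0]]
force: [-0.0, 0.1, 0.3]
width: 0.0877
finger_force: 0.0
t: 31.48
eef_pos: [0.5757, 0.016, 0.0396]
ee_rot: [[1.0, -0.021, -0.0], [-0.021, -1.0, -0.0], [-0.0, 0.0, -1.0]]
force: [0.5, 0.0, -1.3]
width: 0.0881
finger_force: 0.0
t: 31.85
eef_pos: [0.5737, 0.0161, 0.0396]
ee_rot: [[1.0, -0.021, -0.0], [-0.021, -1.0, -0.0], [-0.0, 0.0, -1.0]]
force: [0.3, -0.6, -0.2]
width: 0.0876
finger_force: 0.0
```

```bash
python3 -m jog '[[-0.1,0,0,0,0,0],[-0.1,0,0,0,0,0],[-0.1,0,0,0,0,0],[0,0,0,0,0,0],[0,0,0,0,0,0]]' && python3 -m jog '[[0.5,0,0,0,0,0],[0,0,-5,0,0,0],[-5,0,-5,0,0,0],[-6,0,0,0,0,0],[-6,0,0,0,0,0]]' && python3 -m jog '[[-2,0,-1,0,0,0],[0,0,0,0,0,0],[0,0,0,0,0,0]]' >/dev/null&& python3 m.py b
```

```text
t: 32.48
eef_pos: [0.5708, 0.0161, 0.0397]
ee_rot: [[1.0, -0.021, -0.0], [-0.021, -1.0, -0.0], [-0.0, 0.0, -1.0]]
force: [0.6, -0.7, 0.5]
width: 0.0875
finger_force: 0.0
t: 33.1
eef_pos: [0.4112, 0.0195, 0.1346]
ee_rot: [[1.0, -0.021, 0.002], [-0.021, -1.0, -0.0], [0.002, 0.0, -1.0]]
force: [-0.2, -0.2, -1.2]
width: 0.0879
finger_force: 0.0
t 33.48 tcp [0.3939 0.0197 0.1442] w 0.0875
can 0.88 [ 0.5248  0.0209 -0.0024] 0.047
mark 170 [0.5401 0.0536] [0.014 0.014] [0.8705 0.5073]
```

View pics/last.png

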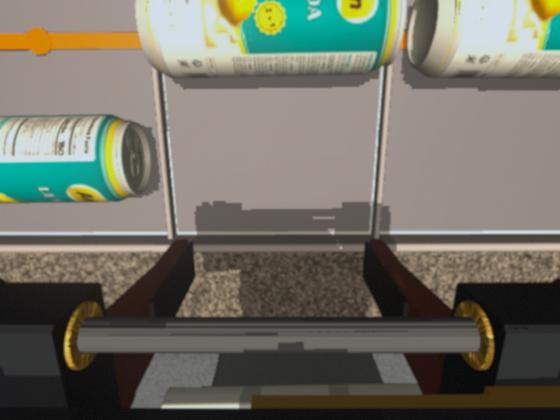

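```bash
python3 -m jog '[[-0.5,-6.2,0,0,0,0],[-0.5,-6.2,0,0,0,0],[-0.5,-6.2,0,0,0,0],[0,0,0,0,0,0],[0,0,0,0,0,0]]' >/dev/null && python3 m.py a; python3 d.py .383 .205 .04 -91.2
```

```text
t 34.2 tcp [0.3809 0.2063 0.1434] w 0.088
can 0.91 [ 0.4349  0.2111 -0.0099] 0.054
mark 3427 [0.5248 0.2057] [0.018 0.168] [0.0198 0.5251]
shift cm [ 0.21 -0.   10.35]
tool y at -91.3 z [-0.001 -0.001 -1.   ] J [ 19.  13. 112.  -0.  56. 110.]
turn rotvec [ 0.001  0.001 -0.002]
t 34.3 tcp [0.3809 0.2051 0.1435] w 0.088
```

```bash
python3 -m jog '[[0,0,4,0,0,0],[0,0,5,0,0,0],[0,0,1.3,0,0,0],[0.5,0,0,0,0,0],[0.5,0,0,0,0,0]]' >/dev/null && python3 -m jog '[[0.5,0,0,0,0,0],[0.5,0,0,0,0,0],[0.5,0,0,0,0,0],[0.5,0,0,0,0,0],[0.5,0,0,0,0,0]]' && python3 -m jog '[[0.5,0,0,0,0,0],[0.5,0,0,0,0,0],[0.5,0,0,0,0,0],[0.5,0,0,0,0,0],[0.5,0,0,0,0,0]]' >/dev/null&& python3 -m jog '[[0.5,0,0,0,0,0],[0.5,0,0,0,0,0],[0.3,0,0,0,0,0],[0.2,0,0,0,0,0],[0.2,0,0,0,0,0]]' && python3 -m jog '[[0,0,0,0,0,0],[0,0,0,0,0,0]]' && python3 m.py a
```

```text
t: 35.55
eef_pos: [0.4159, 0.2055, 0.0408]
ee_rot: [[1.0, -0.021, -0.0], [-0.021, -1.0, -0.0], [-0.0, 0.0, -1.0]]
force: [-0.6, 0.2, -0.2]
width: 0.088
finger_force: 0.0
t: 36.8
eef_pos: [0.4576, 0.2046, 0.0408]
ee_rot: [[1.0, -0.021, -0.0], [-0.021, -1.0, -0.0], [-0.0, 0.0, -1.0]]
force: [-0.0, 0.2, 0.3]
width: 0.0878
finger_force: 0.0
t: 37.05
eef_pos: [0.4575, 0.2046, 0.0408]
ee_rot: [[1.0, -0.021, -0.0], [-0.021, -1.0, -0.0], [-0.0, 0.0, -1.0]]
force: [0.5, 0.1, 0.1]
width: 0.0877
finger_force: 0.0
t 37.05 tcp [0.4575 0.2046 0.0408] w 0.0877
can 0.57 [ 0.5053  0.2091 -0.0127] 0.077
mark 78 [0.5206 0.2567] [0.031 0.03 ] [-0.7869  0.5712]
```

```bash
python3 -m jog '[[0.4,0,0,0,0,0],[0.4,0,0,0,0,0],[0.4,0,0,0,0,0],[0.2,0,0,0,0,0],[0.2,0,0,0,0,0]]' >/dev/null && python3 -m jog '[[0.1,0,0,0,0,0],[0.1,0,0,0,0,0],[0.05,0,0,0,0,0],[0,0,0,0,0,0]]' && python3 -m jog '[[-2,0,-2,0,0,0],[-2,3,-5,0,0,0],[-0.5,6,-5,0,0,0],[0,6,-4,0,0,0],[0,3.5,0,0,0,0]]' >/dev/null && python3 -m jog '[[0,0,0,0,0,0],[0,0,0,0,0,0]]' && python3 m.py b && cp pics/last.png pics/w10.png && python3 m.py a && python3 m.py c
```

```text
t: 38.28
eef_pos: [0.4762, 0.2042, 0.0409]
ee_rot: [[1.0, -0.021, 0.0], [-0.021, -1.0, -0.0], [0.0, 0.0, -1.0]]
force: [-0.3, -0.2, 0.1]
width: 0.0878
finger_force: 0.0
t: 39.15
eef_pos: [0.4283, 0.0407, 0.1852]
ee_rot: [[1.0, -0.022, -0.001], [-0.022, -1.0, 0.0], [-0.001, -0.0, -1.0]]
force: [0.9, -0.1, 0.0]
width: 0.0875
finger_force: 0.0
t 39.15 tcp [0.4283 0.0407 0.1852] w 0.0875
can 0.71 [ 0.5244  0.0224 -0.0039] 0.054
mark 157 [0.5348 0.0471] [0.024 0.015] [1.3388 0.4895]
t 39.25 tcp [0.4283 0.0412 0.185 ] w 0.0874
can 0.97 [ 0.521   0.212  -0.0225] 0.022
mark 196 [0.5318 0.2055] [0.025 0.166] [0.0572 0.528 ]
t 39.35 tcp [0.4284 0.0412 0.1851] w 0.0878
can 0.55 [ 0.5193 -0.1702 -0.0153] 0.013
mark 134 [ 0.5294 -0.1854] [0.016 0.015] [0.9991 0.5481]
```

View pics/w10.png

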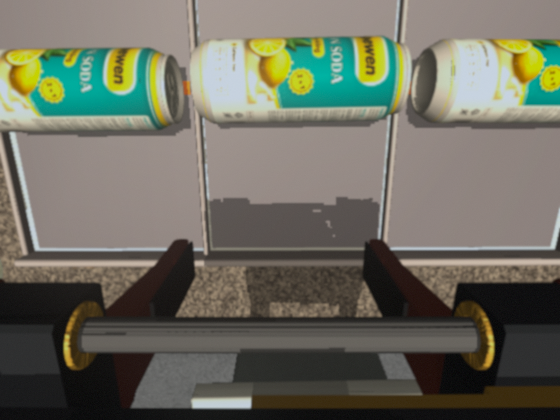

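Cans a and c lie square. Can b's right end is still about 1° ahead, with its centre about 2 mm short. I'll nudge its left end forward with closed fingers.

```bash
python3 -m jog '[[2.4,-3.5,2,0,0,0],[0,-0.7,4,0,0,0],[0,0,4,0,0,0],[0,0,4,0,0,0],[0,0,0.3,0,0,0]]' 0 5 >/dev/null && python3 -m jog '[[0.3,0,0,0,0,0],[0.3,0,0,0,0,0],[0.3,0,0,0,0,0],[0.3,0,0,0,0,0],[0.2,0,0,0,0,0]]' && python3 -m jog '[[0.2,0,0,0,0,0],[0.1,0,0,0,0,0],[0.1,0,0,0,0,0],[0.1,0,0,0,0,0],[0,0,0,0,0,0]]' && python3 m.py b
```

```text
t: 40.7
eef_pos: [0.468, 0.0814, 0.0428]
ee_rot: [[1.0, -0.021, 0.001], [-0.021, -1.0, -0.0], [0.001, 0.0, -1.0]]
force: [0.3, -0.5, -0.2]
width: 0.0006
finger_force: 0.0
t: 41.32
eef_pos: [0.4726, 0.0813, 0.0424]
ee_rot: [[1.0, -0.021, 0.0], [-0.021, -1.0, -0.0], [0.0, 0.0, -1.0]]
force: [-0.3, -0.5, 0.7]
width: 0.0003
finger_force: 0.0
t 41.33 tcp [0.4726 0.0813 0.0424] w 0.0003
can 0.57 [ 0.5243  0.0203 -0.0037] 0.018
mark 590 [0.5269 0.0363] [0.04  0.028] [1.5631 0.494 ]
```

```bash
python3 -m jog '[[0.2,0,0,0,0,0],[0.2,0,0,0,0,0],[0.2,0,0,0,0,0],[0.1,0,0,0,0,0],[0.1,0,0,0,0,0]]' >/dev/null && python3 -m jog '[[0.1,0,0,0,0,0],[0.1,0,0,0,0,0],[0.1,0,0,0,0,0],[0,0,0,0,0,0]]' && python3 m.py b
```

```text
t: 42.55
eef_pos: [0.4837, 0.0811, 0.0425]
ee_rot: [[1.0, -0.021, 0.0], [-0.021, -1.0, -0.0], [0.0, 0.0, -1.0]]
force: [-0.2, -0.4, -0.2]
width: 0.0004
finger_force: 0.0
t 42.55 tcp [0.4837 0.0811 0.0425] w 0.0004
can 0.77 [ 0.5277  0.0202 -0.0033] 0.017
mark 616 [0.5273 0.0335] [0.039 0.026] [1.5084 0.4985]
```

Can b is now centred to about 1 mm. The remaining ~1° of yaw stays, since the can just rolls without turning. Now checking a and c from above.

```bash
python3 -m jog '[[-2,0,-3,0,0,0],[-2,0,-5,0,0,0],[-1,-4,-4,0,0,0],[0,-6,-2,0,0,0],[0,-2,0,0,0,0]]' 8.78 >/dev/null && python3 -m jog '[[0,0,0,0,0,0],[0,0,0,0,0,0],[0,0,0,0,0,0]]' && python3 m.py a && cp pics/last.png pics/w11.png && python3 m.py b && python3 -m jog '[[0,6,0,0,0,0],[0,6,0,0,0,0],[0,6,0,0,0,0],[0,6,0,0,0,0],[0,6,0,0,0,0]]' >/dev/null && python3 -m jog '[[0,6,0,0,0,0],[0,0,0,0,0,0],[0,0,0,0,0,0],[0,0,0,0,0,0]]' && python3 m.py c && python3 m.py b
```

```text
t: 43.65
eef_pos: [0.4357, 0.2004, 0.1817]
ee_rot: [[1.0, -0.022, -0.001], [-0.022, -1.0, -0.001], [-0.001, 0.001, -1.0]]
force: [-1.2, 0.6, 1.1]
width: 0.0771
finger_force: 0.0
t 43.65 tcp [0.4357 0.2004 0.1817] w 0.0771
can 0.89 [ 0.5208  0.21   -0.0208] 0.057
mark 165 [0.5327 0.242 ] [0.025 0.014] [1.2959 0.4757]
t 43.75 tcp [0.4359 0.2005 0.1819] w 0.0851
can 0.94 [ 0.5276  0.019  -0.0007] 0.021
mark 150 [0.538  0.0094] [0.017 0.016] [1.0303 0.5442]
t: 44.98
eef_pos: [0.4281, -0.157, 0.1821]
ee_rot: [[1.0, -0.02, -0.001], [-0.02, -1.0, 0.001], [-0.001, -0.001, -1.0]]
force: [-0.4, -0.4, 0.3]
width: 0.0882
finger_force: 0.0
t 44.98 tcp [ 0.4281 -0.157   0.1821] w 0.0882
can 0.94 [ 0.5711 -0.1569 -0.02  ] 0.04
mark 2243 [ 0.5176 -0.163 ] [0.017 0.169] [0.0188 0.5176]
t 45.08 tcp [ 0.4284 -0.157   0.1822] w 0.0877
can 0.7 [ 0.528   0.0242 -0.0098] 0.025
mark 73 [0.5307 0.0177] [0.02  0.161] [0.0659 0.5301]
```

View pics/w11.png

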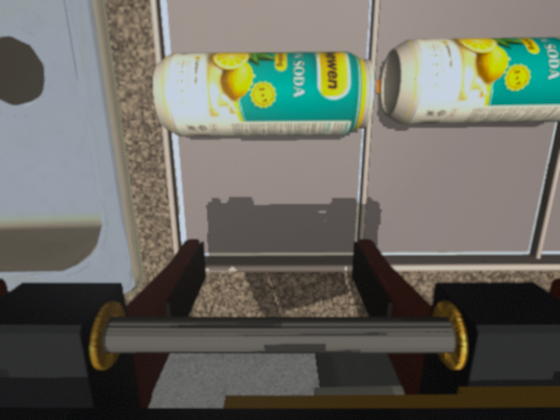

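Can c has been knocked about 5 cm past its strip, to x = 0.571. Can a is 4 mm short and can b is right. I'll roll c back from behind.

```bash
python3 -m jog '[[5,0.1,0,0,0,0],[5,0,0,0,0,0],[5,0,0,0,0,0],[5,0,0,0,0,0],[0,0,0,0,0,0]]' >/dev/null && python3 -m jog '[[0.1,0,5,0,0,0],[0,0,5,0,0,0],[0,0,2,0,0,0],[0,0,0,0,0,0],[0,0,0,0,0,0]]' && python3 d.py .628 -.163 .041 -91.2
```

```text
t: 46.42
eef_pos: [0.6296, -0.1637, 0.0634]
ee_rot: [[1.0, -0.021, 0.001], [-0.021, -1.0, -0.001], [0.001, 0.001, -1.0]]
force: [0.2, -0.4, -0.1]
width: 0.0877
finger_force: 0.0
shift cm [-0.16 -0.07  2.24]
tool y at -91.2 z [ 0.001 -0.001 -1.   ] J [-21.  34.  89.  -0.  57.  71.]
turn rotvec [ 0.001 -0.001  0.   ]
t 46.42 tcp [ 0.6296 -0.1637  0.0634] w 0.0877
```

```bash
python3 -m jog '[[0,0,1.2,0,0,0],[0,0,0.8,0,0,0],[-0.4,0,0,0,0,0],[-0.4,0,0,0,0,0],[-0.4,0,0,0,0,0]]' && python3 -m jog '[[-0.4,0,0,0,0,0],[-0.4,0,0,0,0,0],[-0.4,0,0,0,0,0],[-0.4,0,0,0,0,0],[-0.4,0,0,0,0,0]]' && python3 -m jog '[[-0.4,0,0,0,0,0],[-0.4,0,0,0,0,0],[-0.4,0,0,0,0,0],[-0.4,0,0,0,0,0],[-0.4,0,0,0,0,0]]' && python3 -m jog '[[-0.3,0,0,0,0,0],[-0.2,0,0,0,0,0],[-0.1,0,0,0,0,0],[0,0,0,0,0,0]]'
python3 - <<'E'
from h import *
for n in("scene","side"):
    c=arm.calibration(n); arm.grab_frame(n)
    for q in arm.outline_of(n,"can_c_mid")[:2]:
        if q["rect"][2]>50: p,e=fit(CAN,.045,[(q["pixels"],c)],[.52,-.165,-.02]); print(n,q["score"],p.round(4),round(e,3))
E
```

```text
t: 47.05
eef_pos: [0.6172, -0.1635, 0.0425]
ee_rot: [[1.0, -0.021, 0.0], [-0.021, -1.0, -0.0], [0.0, 0.0, -1.0]]
force: [0.4, 0.3, 0.1]
width: 0.0881
finger_force: 0.0
t: 47.68
eef_pos: [0.5972, -0.1631, 0.0423]
ee_rot: [[1.0, -0.021, 0.0], [-0.021, -1.0, -0.0], [0.0, 0.0, -1.0]]
force: [0.5, 0.6, 0.8]
width: 0.0875
finger_force: 0.5
t: 48.3
eef_pos: [0.5771, -0.1626, 0.0422]
ee_rot: [[1.0, -0.021, -0.0], [-0.021, -1.0, -0.0], [-0.0, 0.0, -1.0]]
force: [0.7, 0.6, 0.3]
width: 0.0877
finger_force: 0.5
t: 48.8
eef_pos: [0.5712, -0.1625, 0.0422]
ee_rot: [[1.0, -0.021, -0.0], [-0.021, -1.0, -0.0], [-0.0, 0.0, -1.0]]
force: [0.1, -0.2, 0.6]
width: 0.0877
finger_force: 0.2
scene 0.85 [ 0.5268 -0.1573 -0.0133] 0.051
side 0.71 [ 0.5255 -0.1558 -0.0397] 0.102
```

```bash
python3 -m jog '[[-0.2,0,0,0,0,0],[-0.2,0,0,0,0,0],[-0.1,0,0,0,0,0],[-0.1,0,0,0,0,0],[-0.1,0,0,0,0,0]]' && python3 -m jog '[[0,0,0,0,0,0],[1,0,-3,0,0,0],[-2,0,-6,0,0,0],[-5,0,-4,0,0,0],[-5,0,-1,0,0,0]]' >/dev/null && python3 -m jog '[[-5,0,0,0,0,0],[0,0,0,0,0,0],[0,0,0,0,0,0]]' && python3 m.py c
```

```text
t: 49.62
eef_pos: [0.5644, -0.1624, 0.0423]
ee_rot: [[1.0, -0.021, 0.0], [-0.021, -1.0, -0.0], [0.0, 0.0, -1.0]]
force: [1.1, 0.4, 0.6]
width: 0.0877
finger_force: 0.5
t: 50.62
eef_pos: [0.4064, -0.1593, 0.1808]
ee_rot: [[1.0, -0.022, 0.001], [-0.022, -1.0, -0.001], [0.001, 0.001, -1.0]]
force: [0.4, 0.6, -1.1]
width: 0.0877
finger_force: 0.0
t 50.62 tcp [ 0.4064 -0.1593  0.1808] w 0.0877
can 0.94 [ 0.5156 -0.1561 -0.0214] 0.056
mark 113 [ 0.5316 -0.1264] [0.012 0.013] [0.8236 0.4981]
```

View pics/last.png

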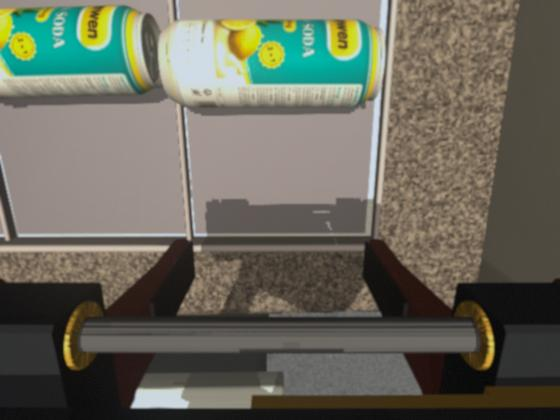

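```bash
python3 -m jog '[[3,0.3,3,0,0,0],[1,0,5,0,0,0],[0,0,4,0,0,0],[0,0,1.9,0,0,0],[0,0,0,0,0,0]]' && python3 -m jog '[[0.3,0,0,0,0,0],[0.3,0,0,0,0,0],[0.3,0,0,0,0,0],[0.3,0,0,0,0,0],[0.3,0,0,0,0,0]]' && python3 -m jog '[[0.3,0,0,0,0,0],[0.2,0,0,0,0,0],[0.2,0,0,0,0,0],[0,0,0,0,0,0],[0,0,0,0,0,0]]'; python3 d.py .4735 -.163 .042
```

```text
t: 51.35
eef_pos: [0.4456, -0.1623, 0.0398]
ee_rot: [[1.0, -0.021, -0.003], [-0.021, -1.0, 0.002], [-0.003, -0.002, -1.0]]
force: [0.1, -0.1, 0.8]
width: 0.0877
finger_force: 0.0
t: 51.98
eef_pos: [0.4611, -0.1633, 0.0418]
ee_rot: [[1.0, -0.021, 0.0], [-0.021, -1.0, -0.0], [0.0, 0.0, -1.0]]
force: [-0.5, 0.2, 0.2]
width: 0.0876
finger_force: 0.0
t: 52.6
eef_pos: [0.4676, -0.1633, 0.0415]
ee_rot: [[1.0, -0.021, -0.0], [-0.021, -1.0, -0.0], [-0.0, 0.0, -1.0]]
force: [-0.3, 0.4, -0.2]
width: 0.0876
finger_force: 0.0
shift cm [ 0.58 -0.04 -0.05]
tool y at -91.2 z [-0. -0. -1.] J [-27.  26. 110.  -0.  44.  64.]
t 52.6 tcp [ 0.4676 -0.1633  0.0415] w 0.0876
```

```bash
python3 -m jog '[[0.1,0,0,0,0,0],[0.1,0,0,0,0,0],[0.1,0,0,0,0,0],[0.1,0,0,0,0,0],[0.1,0,0,0,0,0]]' && python3 -m jog '[[0,0,0,0,0,0],[-2,0,-3,0,0,0],[-1,0,-5,0,0,0],[-0.1,-6.1,0,0,0,0],[-0.1,-6.1,0,0,0,0]]' && python3 -m jog '[[-0.1,-6.1,0,0,0,0],[-0.1,-6.1,0,0,0,0],[-0.1,-6.1,0,0,0,0],[-0.2,-6.1,0,0,0,0],[0,0,0,0,0,0]]' >/dev/null && python3 -m jog '[[0,0,3,0,0,0],[0,0,5,0,0,0],[0,0,0,0,0,0],[0,0,0,0,0,0]]'
```

```text
t: 53.22
eef_pos: [0.4725, -0.1633, 0.0415]
ee_rot: [[1.0, -0.021, -0.001], [-0.021, -1.0, 0.0], [-0.001, -0.0, -1.0]]
force: [-1.9, 0.1, 1.1]
width: 0.0878
finger_force: 0.4
t: 53.85
eef_pos: [0.4444, -0.0404, 0.1226]
ee_rot: [[1.0, -0.024, 0.003], [-0.024, -1.0, -0.001], [0.003, 0.001, -1.0]]
force: [0.7, -0.2, -0.2]
width: 0.0876
finger_force: 0.0
t: 54.98
eef_pos: [0.4441, 0.2027, 0.0424]
ee_rot: [[1.0, -0.022, 0.0], [-0.022, -1.0, -0.0], [0.0, 0.0, -1.0]]
force: [0.2, 0.3, 0.7]
width: 0.0882
finger_force: 0.0
```

Now can a: go to TCP x of about 0.481.

```bash
python3 -m jog '[[0.6,0,0,0,0,0],[0.6,0,0,0,0,0],[0.6,0,0,0,0,0],[0.6,0,0,0,0,0],[0.4,0,0,0,0,0]]' && python3 -m jog '[[0.2,0,0,0,0,0],[0.1,0,0,0,0,0],[0.1,0,0,0,0,0],[0.1,0,0,0,0,0],[0.1,0,0,0,0,0]]' >/dev/null && python3 -m jog '[[0.1,0,0,0,0,0],[0.1,0,0,0,0,0],[0.1,0,0,0,0,0],[0,0,0,0,0,0]]' && python3 -m jog '[[-2,0,-3,0,0,0],[-1,0,-6,0,0,0],[-1,0,-5,0,0,0],[0,0,0,0,0,0],[0,0,0,0,0,0]]' && python3 m.py a; python3 m.py b
```

```text
t: 55.6
eef_pos: [0.4721, 0.2027, 0.0416]
ee_rot: [[1.0, -0.021, 0.0], [-0.021, -1.0, -0.0], [0.0, 0.0, -1.0]]
force: [-0.2, 0.6, -1.0]
width: 0.0875
finger_force: 0.0
t: 56.72
eef_pos: [0.4807, 0.2025, 0.0416]
ee_rot: [[1.0, -0.021, 0.0], [-0.021, -1.0, -0.0], [0.0, 0.0, -1.0]]
force: [0.5, -0.4, 0.7]
width: 0.0877
finger_force: 0.0
t: 57.35
eef_pos: [0.4402, 0.2033, 0.1811]
ee_rot: [[1.0, -0.021, -0.0], [-0.021, -1.0, -0.0], [-0.0, 0.0, -1.0]]
force: [-0.9, 0.0, -0.8]
width: 0.0878
finger_force: 0.0
t 57.35 tcp [0.4402 0.2033 0.1811] w 0.0878
can 0.68 [ 0.5253  0.2089 -0.014 ] 0.053
mark 119 [0.5369 0.2406] [0.015 0.013] [0.9317 0.4989]
t 57.45 tcp [0.4396 0.2029 0.1801] w 0.0878
can 0.68 [0.5278 0.0182 0.0033] 0.022
mark 155 [0.5379 0.0092] [0.018 0.015] [1.132  0.5451]
```

```bash
python3 -m jog '[[0,6.1,0,0,0,0],[0,6.1,0,0,0,0],[0,6.1,0,0,0,0],[0,6.1,0,0,0,0],[0,6.1,0,0,0,0]]' 0 5 >/dev/null && python3 -m jog '[[0.3,6.1,0,0,0,0],[0.3,0,0,0,0,0],[0,0,0,0,0,0],[0,0,0,0,0,0]]' && python3 m.py c && python3 -m jog '[[5.5,0,0,0,0,0],[6,0,0,0,0,0],[0,0,0,0,0,0],[0,0,0,0,0,0]]' && python3 - <<'E'
from h import *
T(); c=arm.calibration("wrist"); cv2.imwrite("pics/w12.png",arm.grab_frame("wrist"))
for k in("white","blue","green"):
    for q in arm.outline_of("wrist","key_%s_top"%k)[:2]: print(k,round(q["score"],2),np.round(q["rect"]),[np.round(v,4) for v in blob(q["pixels"],c,.034)[:3]])
E
```

```text
t: 58.68
eef_pos: [0.4382, -0.161, 0.181]
ee_rot: [[1.0, -0.019, -0.002], [-0.019, -1.0, 0.001], [-0.002, -0.001, -1.0]]
force: [-0.1, 0.6, -0.5]
width: 0.002
finger_force: 0.0
t 58.67 tcp [ 0.4382 -0.161   0.181 ] w 0.002
can 0.67 [ 0.5164 -0.1579 -0.0193] 0.054
mark 119 [ 0.5297 -0.1258] [0.016 0.013] [0.9931 0.4876]
t: 59.28
eef_pos: [0.5528, -0.1638, 0.1811]
ee_rot: [[1.0, -0.019, -0.002], [-0.019, -1.0, 0.001], [-0.002, -0.001, -1.0]]
force: [-1.0, 0.5, 0.0]
width: 0.0002
finger_force: 0.0
t 59.27 tcp [ 0.5528 -0.1638  0.1811] w 0.0002
white 0.21 [237.  51.  38.  46.] [array([ 0.6734, -0.131 ]), array([ 0.6734, -0.1311]), array([0.0335, 0.033 ])]
blue 0.74 [362.  42.  41.  46.] [array([ 0.6779, -0.2345]), array([ 0.6779, -0.2345]), array([0.0337, 0.034 ])]
green 0.75 [237.  50.  40.  48.] [array([ 0.6735, -0.1314]), array([ 0.6738, -0.1318]), array([0.0341, 0.0346])]
green 0.45 [116.  40.  80.  78.] [array([ 0.6852, -0.0313]), array([ 0.6848, -0.0318]), array([0.0609, 0.0581])]
```

View pics/w12.png

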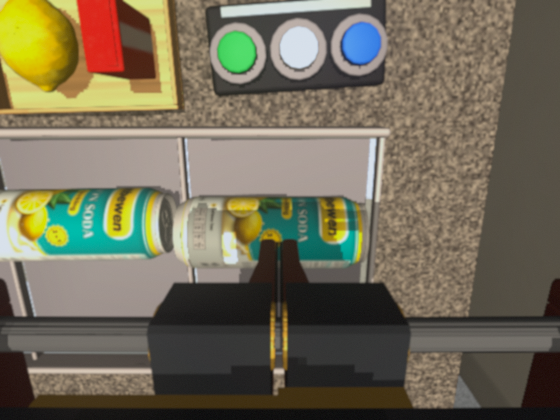

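The cans are all on their strips: a 0.525, b 0.528 and c 0.516 against 0.525, 0.527 and 0.5176. Lemon and soup packet are in the tray. The keys read green (237,50), white (299,47), blue (361,43). Now pressing white.

```bash
python3 -m jog '[[4.1,0.6,0,0,0,0],[4.1,0.6,0,0,0,0],[4.1,0.5,3,0,0,0],[0,0,6,0,0,0],[0,0,3,0,0,0]]' >/dev/null && python3 -m jog '[[0,0,1,0,0,0],[0,0,0,0,0,0],[0,0,0,0,0,0]]' && python3 d.py .6757 -.183 .034
```

```text
t: 60.48
eef_pos: [0.6776, -0.1854, 0.0537]
ee_rot: [[1.0, -0.021, 0.003], [-0.021, -1.0, -0.001], [0.003, 0.001, -1.0]]
force: [0.8, 0.7, 0.2]
width: 0.0007
finger_force: 0.0
shift cm [-0.2  -0.24  1.97]
tool y at -91.2 z [ 0.003 -0.001 -1.   ] J [-21.  38.  82.  -0.  60.  70.]
t 60.48 tcp [ 0.6776 -0.1854  0.0537] w 0.0007
```

```bash
python3 -m jog '[[-0.2,-0.2,1,0,0,0],[0,0,0.8,0,0,0],[0,0,0.3,0,0,0],[0,0,0.3,0,0,0],[0,0,0,0,0,0]]' && python3 -m jog '[[0,0,0.2,0,0,0],[0,0,0.1,0,0,0],[0,0,0,0,0,0],[0,0,0,0,0,0]]'
```

```text
t: 61.1
eef_pos: [0.6743, -0.1825, 0.0283]
ee_rot: [[1.0, -0.021, -0.0], [-0.021, -1.0, 0.0], [-0.0, -0.0, -1.0]]
force: [-1.7, 1.4, 7.0]
width: 0.0005
finger_force: 3.7
t: 61.6
eef_pos: [0.6744, -0.1826, 0.028]
ee_rot: [[1.0, -0.021, 0.0], [-0.021, -1.0, -0.0], [0.001, 0.0, -1.0]]
force: [-7.4, 2.9, 23.1]
width: 0.0004
finger_force: 12.0
```

White bottomed at z = 0.028, the full 6 mm, with 23 N. Next blue.

```bash
python3 -m jog '[[0,0,-2,0,0,0],[0,0,-2,0,0,0],[0.4,5.2,0,0,0,0],[0,0,0,0,0,0],[0,0,0,0,0,0]]' && python3 -m jog '[[0,0,2,0,0,0],[0,0,1,0,0,0],[0,0,0.5,0,0,0],[0,0,0.3,0,0,0],[0,0,0,0,0,0]]' && python3 -m jog '[[0,0,0.1,0,0,0],[0,0,0,0,0,0],[0,0,0,0,0,0]]'
```

```text
t: 62.22
eef_pos: [0.677, -0.2346, 0.0646]
ee_rot: [[1.0, -0.022, -0.001], [-0.022, -1.0, 0.001], [-0.001, -0.001, -1.0]]
force: [-0.4, -0.0, 0.1]
width: 0.0008
finger_force: 0.0
t: 62.85
eef_pos: [0.6762, -0.2333, 0.0282]
ee_rot: [[1.0, -0.021, -0.002], [-0.021, -1.0, 0.002], [-0.002, -0.002, -1.0]]
force: [-6.0, 5.7, 14.9]
width: 0.0005
finger_force: 8.0
t: 63.22
eef_pos: [0.6762, -0.2333, 0.028]
ee_rot: [[1.0, -0.021, -0.002], [-0.021, -1.0, 0.001], [-0.002, -0.001, -1.0]]
force: [-7.9, 5.8, 19.8]
width: 0.0004
finger_force: 10.5
```

```bash
python3 -m jog '[[0,0,-2,0,0,0],[0,0,-2,0,0,0],[-0.3,-5.2,0,0,0,0],[-0.2,-5.1,0,0,0,0],[0,0,0,0,0,0]]' && python3 -m jog '[[0,0,0,0,0,0],[0,0,2,0,0,0],[0,0,1,0,0,0],[0,0,0.5,0,0,0],[0,0,0.3,0,0,0]]' && python3 -m jog '[[0,0,0.2,0,0,0],[0,0,0,0,0,0],[0,0,0,0,0,0]]' && python3 -m jog '[[0,0,-3,0,0,0],[0,0,-5,0,0,0],[-5,0,-4,0,0,0],[-6,0,-2,0,0,0],[0,0,0,0,0,0]]' && python3 - <<'E'
from h import *
for n in("scene","side"):
    c=arm.calibration(n); f=arm.grab_frame(n); cv2.imwrite("pics/end_%s.png"%n,f)
    for L,y,x in(("a",.205,.525),("b",.02,.527),("c",-.16,.518)):
        for q in arm.outline_of(n,"can_%s_mid"%L)[:2]:
            if q["rect"][2]>40: p,e=fit(CAN,.045,[(q["pixels"],c)],[x,y,-.02]); print(n,L,round(q["score"],2),p.round(4),round(e,3))
T()
E
```

```text
t: 63.85
eef_pos: [0.6743, -0.1281, 0.0662]
ee_rot: [[1.0, -0.018, -0.0], [-0.018, -1.0, 0.001], [-0.0, -0.001, -1.0]]
force: [0.1, 0.8, 0.3]
width: 0.0001
finger_force: 0.0
t: 64.47
eef_pos: [0.6735, -0.1326, 0.028]
ee_rot: [[1.0, -0.021, -0.002], [-0.021, -1.0, -0.001], [-0.002, 0.001, -1.0]]
force: [-7.7, -1.6, 21.2]
width: 0.0003
finger_force: 10.8
t: 64.85
eef_pos: [0.6736, -0.1326, 0.028]
ee_rot: [[1.0, -0.021, -0.001], [-0.021, -1.0, -0.001], [-0.001, 0.001, -1.0]]
force: [-9.1, -0.5, 19.8]
width: 0.0008
finger_force: 9.8
t: 65.47
eef_pos: [0.5625, -0.1288, 0.1656]
ee_rot: [[1.0, -0.022, -0.002], [-0.022, -1.0, 0.0], [-0.002, -0.0, -1.0]]
force: [0.4, -0.8, -0.5]
width: 0.0004
finger_force: 0.0
scene a 0.82 [ 0.527   0.2174 -0.0425] 0.131
scene b 0.57 [ 0.5296  0.0261 -0.0113] 0.092
side a 0.74 [ 0.5236  0.2168 -0.0329] 0.114
side b 0.76 [ 0.5272  0.0328 -0.0016] 0.149
side c 0.98 [ 0.516  -0.1554 -0.0088] 0.07
t 65.88 tcp [ 0.5672 -0.1295  0.1637] w 0.0007
```

View pics/end_scene.png

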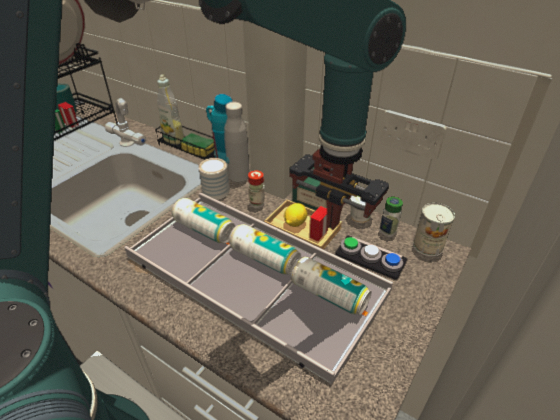

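The final scene picture shows all three cans on their strips, at (202,220), (264,250) and (333,285). The lemon (295,215) and packet (319,223) are in the tray, and the keys are up again.

```bash
python3 -c "
from cell import arm
print(arm.hand_in())"
```

```text
the job is handed in; nothing more can be done
None
```

I handed the job in at about 66 s: lemon and soup packet are in the tray, all three cans lie within about 2 mm of their strips along the lane (can b about 1° off straight, can c about 6–8 mm off centre along its strip after it was knocked and rolled back), and white, blue and green were pressed fully down in that order; the hand-in gave no verdict.

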